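# Put the soldering consumables back in their holders

### The arm

A 7-joint arm with a two-finger parallel gripper is mounted at the origin on the work surface. World frame = base frame: x ahead of the robot, y to its left, z up, the work surface at z = 0. Lengths are in mm, angles in rad, forces in N, time in s.
With the tool pointing down it reaches from about 425 to 875 mm from the base axis. Payload 9.9 kg.
Tool frame: the origin (TCP) lies midway between the tips of the shut fingers; the grasp point (between the pads) lies 19 mm behind it; z points along the fingers, y is the direction in which the jaws open and shut (so a half turn about z gives the same grasp; the last joint's range is limited). The gripper opens to 85 mm and grips with 20 to 120 N. Pads are 22 mm wide; open, the fingers measure 114 mm over their backs; the gripper's body (76 mm by 85 mm) begins 54 mm behind the grasp point. The pads swing forward as they close: fully open they stand 13 mm farther back than shut.
Start: joints at [1.246, 0.576, 0.025, 1.437, -0.015, 1.129, -0.057], TCP at [160.978, -655.527, 231.289] pointing down, gripper open.
Joint ranges: [-2.76, 2.76], [-0.34, 2.15], [-1.52, 1.57], [0.19, 2.46], [-1.09, 4.23], [0.17, 1.99], [-2.82, 2.82]. Speed limits (rad/s): [2.22, 2.22, 3.01, 3.01, 3.14, 3.14, 3.14].

### API

Orientations are given as a 3x3 rotation matrix whose columns are the frame's x, y, z axes.
In Python, from cell import get_state, get_image, get_calibration, job_done gives the robot as it stands. The module is installed in compiled form; this text tells all that it offers.
- The arm moves only by the shell command python3 -m pendant 'ROWS' [FORCE]. ROWS is JSON, a list of rows, each an object of numbers: "jaw": the gripper command: -1 is fully open, 1 is shut, values between are in proportion; "dx", "dy", "dz": the shift along the tool's x, y, z in m; "roll": the turn about the tool's z in degrees. A call has 1 to 8 rows; each row shifts and turns the commanded pose from where the row before left it, along the tool's axes as they then stand; what a row does not reach is not made up. A row lasts 1/12 s, in which the tool goes at most 41.7 mm and 7.16 degrees, less where a joint would pass 70% of its speed; a pose out of reach is approached as far as the arm can. A call with a gripper value outside its range is refused whole. The fingers move at their own pace and stop on an object; FORCE is the grip in N (left out, the last holds). Time passes only in rows, so rows that do not move let the fingers close. It gives the time, the measured TCP pose, the force and the opening at its end, in the units of the state.
- get_state(): the state, without advancing time (a new reading comes with each control period).
- get_image(name): name is "scene" or "side" or "wrist"; returns the picture (480x640x3 uint8, red, green, blue); there is no depth.
- get_calibration(name): a dict with "vfov" (degrees; the focal length in pixels is half the picture's height over the tangent of half this angle, whatever the lens; pixels are square), "cx", "cy" (the principal point, pixels), "rvec" (rotation vector, rad) and "tvec" (3), from world to camera coordinates, as OpenCV has them. Camera axes: x right, y down, z forward; pixel columns grow to the right and rows downward; lengths in mm; the calibration is good to about 2 mm. A picture is of the moment at which its call begins: read the wrist's pose just before it. get_calibration takes no time and is no camera call; for the wrist camera it gives the pose at the moment of the call.
- job_done(): hands the job in, once; it reports no verdict.
The state is a dict: "clock": time; "joints": joint angles; "joint_velocities": joint speeds; "joint_torque": joint torques, N m; "eef_pos": TCP position; "tcp_rot": TCP orientation; "wrist_force": force on the tool from outside, world axes, zero at the start; "ft_torque": the same for the moment, N m; "opening": opening from 0.0 (shut) to 1.0 (fully open).
Only numpy, scipy, OpenCV 4.12 (cv2) and the standard library are available. Lean on these libraries where they do the work, as an engineer would, in place of code of your own. Each camera call takes 0.05 s, during which the arm holds its last target.

### The job

Tidy the repair bench: put the solder reel on the reel spindle, stand the flux jar in the large drip dish and the small bottle in the small drip dish, and lay the syringe in both Vs of the syringe rest, the middle of its barrel about midway between them. Keep the jar and the bottle upright throughout, and leave the opened circuit board where it lies.

Things in the scene. Friction and masses are not known exactly. Their poses are not given: they have to be found in the camera images.
- reel_center (a point): reel of solder wire, standing on its flat side: two black flanges 56 mm in diameter with dull silver wire between them, 42 mm high, with an open bore 26 mm wide right through it along its axis (vertical). The point is its centre, 21 mm above its underside; z is the axis. 0.25 kg, give or take 30 %.
- jar_center (a point): flux jar: white round plastic jar with a grey screw lid as wide as the jar, 50 mm in diameter, 60 mm high, standing upright. The point is its centre, 30 mm above its underside; z is its axis, up. About 130 g.
- bottle_center (a point): small round bottle of amber glass with a paper label and a narrower black cap: body 32 mm in diameter up to 43 mm high, then a shoulder and a cap 21 mm wide; 62 mm high in all, standing upright. The point is its centre, 31 mm above its underside; z is its axis, up. About 60 g.
- syringe_center (a point): capped white syringe lying on the bench: barrel 20 mm in diameter, 94 mm long; at its plunger end a finger flange 36 mm wide, 20 mm high, 3 mm thick. The point is on the axis at mid-barrel, 10 mm above the bench; x runs along the barrel to the cap. Flange at x = -47 to -50 mm, grey plunger to -76 mm, grey cap to +67 mm. About 40 g.
- spindle: reel spindle, fixed: round dark steel base 66 mm in diameter and 8 mm thick with an upright bright steel post at its centre, 10 mm in diameter, round on top, its top 63 mm above the bench. The reel goes over the post, axis upright, and sits flat on the base. Origin: centre of the underside, on the bench; z up along the post.
- large_dish: larger of two round dark steel drip dishes, fixed: 76 mm outside and 68 mm inside diameter, floor 4 mm thick, rim 11 mm above the bench. The jar belongs in it, standing flat on the floor inside the rim. Origin: centre of the underside, on the bench.
- small_dish: smaller of two round dark steel drip dishes, fixed: 56 mm outside and 48 mm inside diameter, floor 4 mm thick, rim 11 mm above the bench. The small bottle belongs in it, standing flat on the floor inside the rim. Origin: centre of the underside, on the bench.
- syringe_rest: syringe rest, fixed: dark steel base 84 x 56 x 5 mm with two V saddles open to the top, 8 mm thick, at x = -30 and +30 mm, 41 mm high, each V 41 mm wide at its top; 52 mm free for the fingers between them, down to the base. The barrel lies along x in both Vs, either way round, flange outside, axis 32 mm above the bench. Origin: centre of the underside, on the bench; x along the lying syringe.
- board: opened green circuit board, 72 x 46 mm, with bright shield cans, 7 mm high, lying loose on the mat among the other things; not to be moved. Origin: centre of its underside; x along its length.
There are look-alikes about, which are no part of the job. There is more than one size of the part that bears bottle_center; the job needs the middle-sized.

How it is judged:
By the outcome, as a careful person would: the job done as asked, in the order asked, and still so for the second after the job is handed in, with the robot touching nothing.
It also fails if it takes over 115 s, if anything falls off the work surface, if the arm or the gripper's body presses on something with over 40 N, if the wrist force passes 120 N, or if a joint passes its speed limit or range.

## Working session

There is one attempt and no reset: what is moved stays moved. The work goes in short steps, Python scripts to look and compute and a shell command to move; the robot and the scene stay as the last step left them, time stands still between calls to the robot, and variables do not carry over. Pictures are saved under pics/ and viewed, and the job is handed in when it is done.

```bash
mkdir -p pics
cat > h.py <<'E'
import numpy as np, cv2
from cell import *
def K(c):
    f=240/np.tan(np.radians(c["vfov"]/2)); return np.array([[f,0,c["cx"]],[0,f,c["cy"]],[0,0,1]])
def cast(c,uv,z):
    R,_=cv2.Rodrigues(np.array(c["rvec"],float)); t=np.array(c["tvec"],float).ravel()
    o=-R.T@t; d=R.T@np.linalg.inv(K(c))@np.array([uv[0],uv[1],1.0]); return o+d*(z-o[2])/d[2]
def proj(c,P):
    return cv2.projectPoints(np.array(P,float).reshape(-1,3),np.array(c["rvec"],float),np.array(c["tvec"],float),K(c),None)[0].reshape(-1,2)
def save(n,im): cv2.imwrite(f"pics/{n}.png",im[:,:,::-1])
E
python3 - <<'E'
from h import *
for n in ["scene","side","wrist"]:
    c=get_calibration(n); im=get_image(n); save(n+"0",im); np.save(f"pics/{n}0.npy",im)
    import json; print(n,c)
s=get_state(); print(s["clock"],s["eef_pos"],s["tcp_rot"],s["opening"],s["wrist_force"])
E
```

```text
scene {'vfov': 54.87851942869088, 'cx': 320.9729329525983, 'cy': 239.0072539421728, 'rvec': array([ 1.5978963 ,  1.62516883, -0.91821921]), 'tvec': array([  -5.10049933, -226.2594985 , 1598.79167997])}
side {'vfov': 43.197044893464025, 'cx': 313.35611119274273, 'cy': 240.98496010506372, 'rvec': array([ 0.71260937, -2.56753055,  1.15775443]), 'tvec': array([ 421.96083063,  206.12038349, 1052.66481689])}
wrist {'vfov': 60.97676012984533, 'cx': 322.3868831564043, 'cy': 240.38231817434243, 'rvec': array([-2.30055561,  1.80311536,  0.24411037]), 'tvec': array([-674.45349693,  -34.14744369,  379.65821644])}
0.15 [ 160.86607642 -655.20819471  230.65904853] [[ 9.71148165e-01  2.38476609e-01 -3.84631651e-04]
 [ 2.38476902e-01 -9.71147447e-01  1.18501024e-03]
 [-9.09368231e-05 -1.24254628e-03 -9.99999224e-01]] 1.0037130698819876 [-0.85656387 -0.5608307  -0.12221435]
```

View pics/scene0.png

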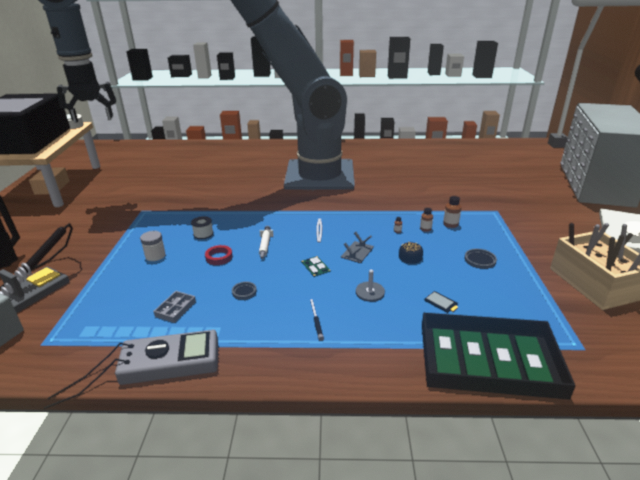

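View pics/side0.png

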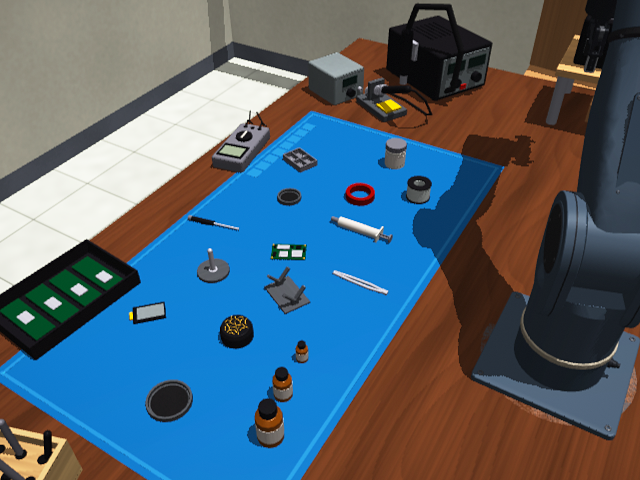

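View pics/wrist0.png

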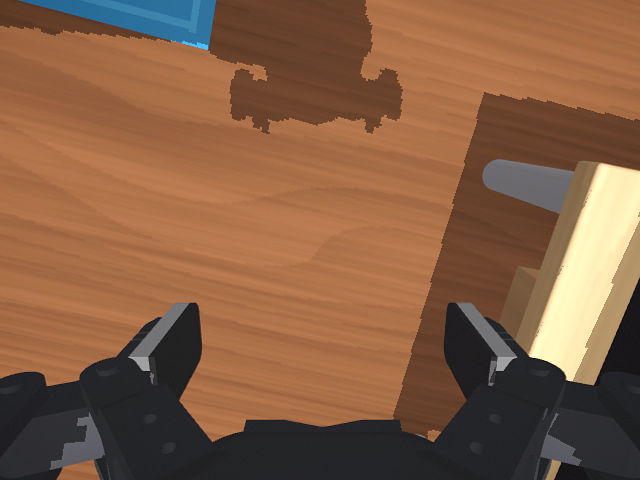

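The scene picture shows:

| Thing | Pixel position |
|---|---|
| Reel | (203,227) |
| Jar | (152,246) |
| Large dish | (480,258) |
| Small dish | (244,291) |
| Middle bottle | (427,220) |
| Syringe | (265,242) |
| Rest | (357,247) |
| Spindle | (370,291) |
| Board | (315,266) |

The side view agrees. The wrist view shows only wood so far.

Run:
```python
from h import *
for n in ["scene","side"]:
    im=np.load(f"pics/{n}0.npy"); hsv=cv2.cvtColor(im,cv2.COLOR_RGB2HSV)
    blue=((hsv[...,0]>95)&(hsv[...,0]<118)&(hsv[...,1]>150)).astype(np.uint8)
    m=1-blue
    k,l,st,ce=cv2.connectedComponentsWithStats(m)
    c=get_calibration(n)
    for i in range(1,k):
        if 40<st[i,4]<4000:
            print(n,st[i],ce[i].round(1),cast(c,ce[i],10).round(0)[:2])
im=np.load("pics/scene0.npy"); save("s_l",cv2.resize(im[205:325,130:330],None,fx=4,fy=4,interpolation=2)); save("s_r",cv2.resize(im[190:310,320:520],None,fx=4,fy=4,interpolation=2))
im=np.load("pics/side0.npy"); save("d_t",cv2.resize(im[130:280,260:460],None,fx=4,fy=4,interpolation=2)); save("d_b",cv2.resize(im[240:460,130:330],None,fx=2.7,fy=2.7,interpolation=2))
```

```text
scene [393 217  10  17 139] [397.6 225.4] [374. 225.]
scene [316 218   7  25 158] [318.9 229.9] [399.   9.]
scene [258 225  16  34 346] [264.6 240.3] [ 452. -132.]
scene [139 230  27  32 664] [152.5 245.4] [ 478. -420.]
scene [341 231  33  32 552] [357.2 249.2] [494. 109.]
scene [399 241  24  23 443] [410.6 252.1] [507. 242.]
scene [204 244  29  22 486] [218.3 254.4] [ 519. -240.]
scene [464 248  33  21 541] [480.3 257.9] [532. 408.]
scene [301 255  30  22 341] [315.4 265.6] [567.   6.]
scene [355 269  30  33 568] [369.8 288.9] [656. 130.]
scene [231 281  26  19 397] [243.8 289.9] [ 662. -152.]
scene [153 290  43  33 864] [174.3 306.1] [ 719. -292.]
scene [425 291  34  22 384] [441.8 301.6] [699. 281.]
scene [310 298  14  45 217] [316.6 322. ] [766.  15.]
scene [ 82 327  13   9  43] [ 88.2 332.2] [ 801. -442.]
scene [ 99 327  14   9  43] [106.3 331.7] [ 799. -406.]
scene [116 328  16   8  74] [124.  331.6] [ 798. -370.]
scene [340 342  41   1  41] [360. 342.] [822. 101.]
side [385 138  22  31 594] [395.1 153. ] [ 518. -436.]
side [283 147  34  25 520] [299.6 159.3] [ 712. -290.]
side [406 176  25  28 575] [418.3 189.5] [ 405. -323.]
side [345 182  30  24 490] [359.8 193.7] [ 514. -240.]
side [277 188  24  17 335] [288.7 196.1] [ 652. -149.]
side [188 215  51  15 180] [210. 222.] [750.  18.]
side [331 216  61  27 578] [361.4 228.1] [ 453. -132.]
side [271 243  36  17 518] [288.3 251.5] [548.  11.]
side [197 248  32  35 675] [212.5 268.9] [651. 133.]
side [ 265  267   45   47 1036] [286.4 292.5] [487. 112.]
side [333 270  55  25 359] [360.3 282. ] [378.  14.]
side [129 302  36  22 527] [147.2 312.7] [683. 288.]
side [220 315  33  33 866] [236.1 331.3] [512. 240.]
side [295 341  13  22 228] [301.5 352.2] [385. 219.]
side [272 367  21  35 573] [282.3 385.2] [376. 294.]
side [ 145  380   48   42 1542] [168.5 400.2] [519. 414.]
side [ 255  399   29   49 1153] [269.1 423.8] [353. 365.]
```

View pics/s_l.png

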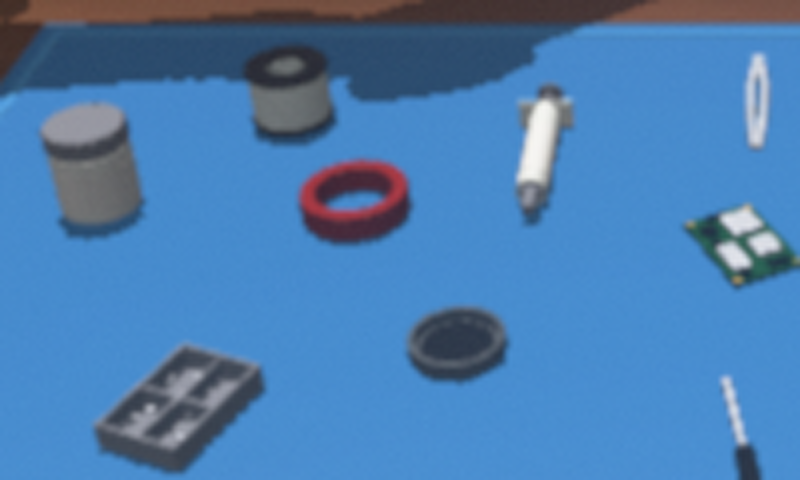

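View pics/s_r.png

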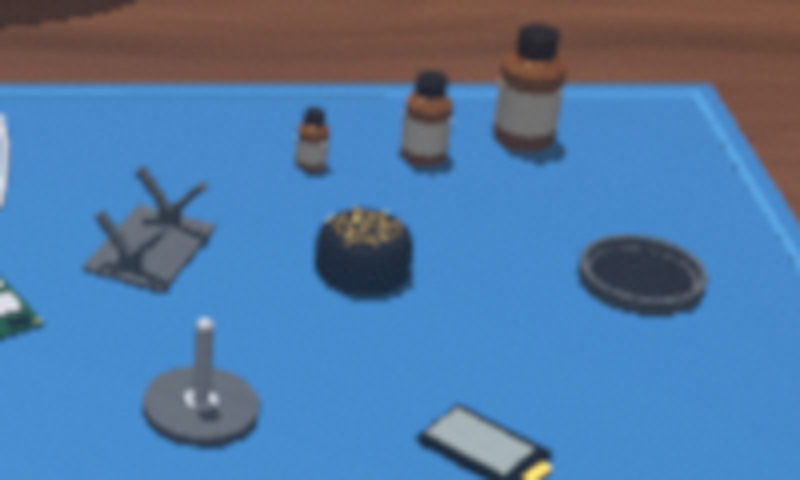

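View pics/d_t.png

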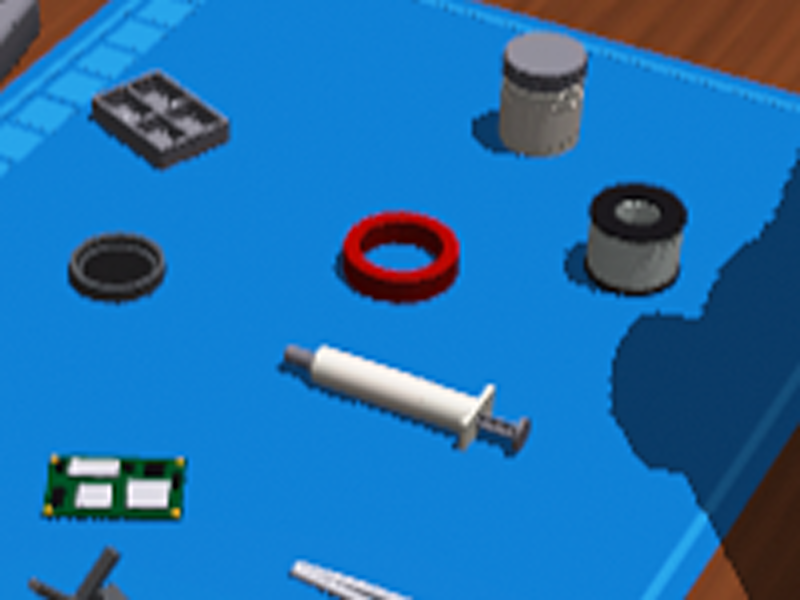

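View pics/d_b.png

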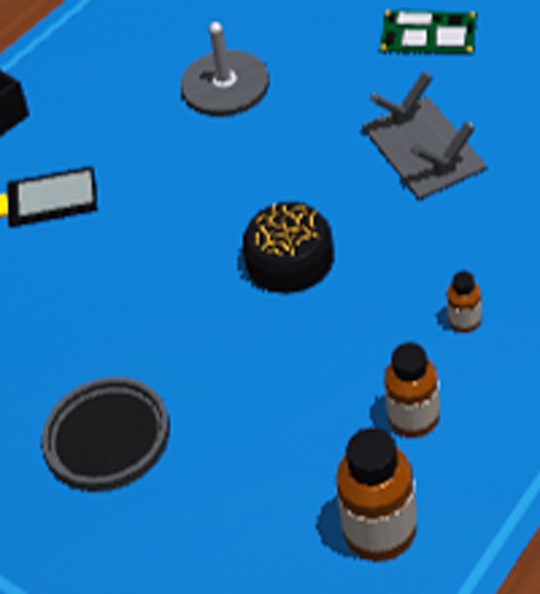

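```bash
cat >> h.py <<'E'
def ray(c,uv):
    R,_=cv2.Rodrigues(np.array(c["rvec"],float)); t=np.array(c["tvec"],float).ravel()
    d=R.T@np.linalg.inv(K(c))@np.array([uv[0],uv[1],1.0]); return -R.T@t,d/np.linalg.norm(d)
def tri(c1,u1,c2,u2):
    o1,d1=ray(c1,u1);o2,d2=ray(c2,u2)
    s=np.linalg.lstsq(np.stack([d1,-d2],1),o2-o1,rcond=None)[0]
    a=o1+s[0]*d1;b=o2+s[1]*d2; return (a+b)/2,np.linalg.norm(a-b)
E
python3 - <<'E'
from h import *
cs=get_calibration("scene");cd=get_calibration("side")
for n,a,b in [("ldish",(480.3,257.9),(168.5,400.2)),("sdish",(243.8,289.9),(288.7,196.1)),("meter",(441.8,301.6),(147.2,312.7)),("board",(315.4,265.6),(288.3,251.5)),("tray",(174.3,306.1),(299.6,159.3)),("red",(218.3,254.4),(359.8,193.7)),("wool",(410.6,252.1),(236.1,331.3)),("jar",(152.5,245.4),(395.1,153)),("pen",(316.6,322),(210,222))]:
    print(n,*tri(cs,a,cd,b))
print(ray(cs,(320,240)),ray(cd,(320,240)))
E
```

```text
ldish [522.78947333 411.13816694   3.99170231] 0.45581961700057383
sdish [ 655.4301615  -153.55815222    5.10353135] 0.8307351022240499
meter [689.27587376 284.14936273   1.93133725] 0.7161834532524439
board [553.72435784   4.39317341   1.36104334] 1.3741228357691442
tray [ 714.47650811 -294.15174902    6.47379631] 0.8487688988107351
red [ 515.54392794 -241.23963971    7.98912915] 1.2439389535638656
wool [510.51253828 241.09199815  12.45322813] 0.018011801467347606
jar [ 506.62040297 -407.33764629   28.94262128] 1.5505630162740076
pen [756.44225258  13.0872589    2.35888892] 3.2516947463570047
(array([1477.25153491,   49.43874977,  650.10608697]), array([-0.84827709, -0.02960558, -0.52872439])) (array([  8.28096308, 773.35739473, 854.68680666]), array([ 0.39088039, -0.64373058, -0.6578932 ]))
```

The crops show the reel's top flange, the jar lid, the bottle cap, the post tip, the dish rims and the rest corners clearly. The bottle needed is the middle of the three. Next I triangulate these coarsely.

Run:
```python
from h import *
cs=get_calibration("scene");cd=get_calibration("side")
sl=lambda p:(130+p[0]/4,205+p[1]/4)
sr=lambda p:(320+p[0]/4,190+p[1]/4)
dt=lambda p:(260+p[0]/4,130+p[1]/4)
db=lambda p:(130+p[0]/2.7,240+p[1]/2.7)
for n,a,b in [("reeltop42",sl((287,66)),dt((638,212))),("jartop60",sl((84,122)),dt((545,54))),("cap62",sr((432,77)),db((409,353))),
("tip63",sr((205,322)),db((216,25))),("base8",sr((201,402)),db((226,82))),("ld11",sr((643,270)),db((106,430))),("sd11",sl((458,340)),dt((117,263))),
("syrcap",sl((531,213)),dt((288,353))),("syrfl",sl((546,110)),dt((478,416))),("r1",sr((84,268)),db((366,130))),("r2",sr((165,290)),db((420,197))) ,("r3",sr((212,228)),db((484,165))),("r4",sr((137,207)),db((425,97)))]:
    p,g=tri(cs,a,cd,b); print(n,p.round(1),round(g,1))
s=get_state();c=get_calibration("wrist")
o,d=ray(c,(322,240)); R=np.array(s["tcp_rot"]); print("cam in tool",R.T@(o-s["eef_pos"]),R.T@d, R.T@ray(c,(422,240))[1])
```

```text
reeltop42 [ 399.  -308.1   37.9] 3.6
jartop60 [ 505.2 -405.8   57.4] 1.8
cap62 [370.8 301.5  59.6] 3.6
tip63 [653.3 130.2  59.2] 3.0
base8 [652.1 130.8   2.9] 2.4
ld11 [522.5 410.9   5.5] 2.9
sd11 [ 654.6 -153.1    5.4] 3.6
syrcap [ 526.9 -129.3    6.2] 5.7
syrfl [ 410.6 -132.9    9.8] 2.4
r1 [534.5  86.7  -1.7] 45.6
r2 [484.7 121.6 -37.6] 0.7
r3 [444.6 132.1   2.3] 50.7
r4 [495.3  98.   35.5] 7.0
cam in tool [  67.25746773    0.35229962 -143.3958    ] [-0.262519   -0.00134399  0.96492589] [-0.25496783  0.23700342  0.93745442]
```

```bash
python3 -m pendant '[{"jaw":-1,"roll":6.9},{"jaw":-1,"roll":6.9},{"jaw":-1,"dx":0.018,"dy":-0.021},{"jaw":-1,"dx":0.022,"dy":-0.024},{"jaw":-1,"dx":0.022,"dy":-0.024},{"jaw":-1,"dx":0.022,"dy":-0.024},{"jaw":-1,"dx":0.022,"dy":-0.024},{"jaw":-1,"dx":0.022,"dy":-0.024}]' 60
python3 -m pendant '[{"jaw":-1,"dx":0.022,"dy":-0.024},{"jaw":-1,"dx":0.022,"dy":-0.024},{"jaw":-1,"dx":0.022,"dy":-0.024},{"jaw":-1,"dx":0.022,"dy":-0.024},{"jaw":-1,"dx":0.022,"dy":-0.024},{"jaw":-1,"dx":0.022,"dy":-0.024},{"jaw":-1,"dx":0.022,"dy":-0.024},{"jaw":-1}]'
python3 - <<'E'
from h import *
c=get_calibration("wrist"); s=get_state(); im=get_image("wrist"); save("w1",im); np.save("pics/w1.npy",im); np.save("pics/w1c.npy",c,allow_pickle=True)
print(s["clock"],s["eef_pos"],s["joints"],s["tcp_rot"])
E
```

```text
0.15 [ 160.86607642 -655.20819471  230.65904853] [ 1.24623181  0.57632585  0.02486238  1.43768893 -0.0149727   1.12900834
 -0.05650078] [[ 9.71148165e-01  2.38476609e-01 -3.84631651e-04]
 [ 2.38476902e-01 -9.71147447e-01  1.18501024e-03]
 [-9.09368231e-05 -1.24254628e-03 -9.99999224e-01]]$[0]: bad value
$[0]: bad value
```

View pics/w1.png

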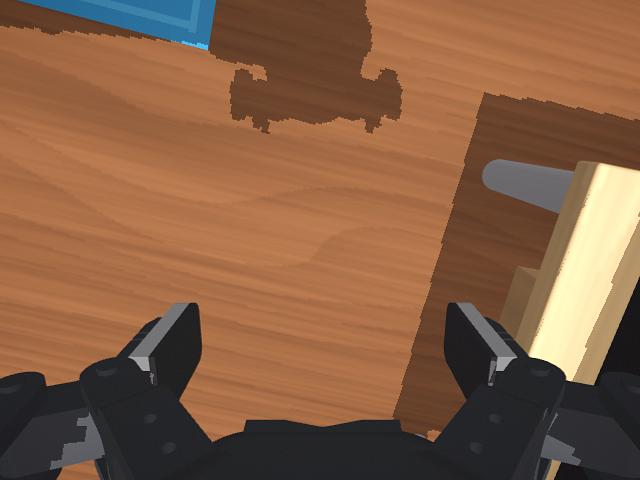

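The rows were refused and the view is unchanged. I'll try again with every key given.

```bash
python3 -m pendant '[{"jaw":-1,"dx":0,"dy":0,"dz":0,"roll":6.9},{"jaw":-1,"dx":0,"dy":0,"dz":0,"roll":6.9},{"jaw":-1,"dx":0.018,"dy":-0.021,"dz":0,"roll":0},{"jaw":-1,"dx":0.022,"dy":-0.024,"dz":0,"roll":0},{"jaw":-1,"dx":0.022,"dy":-0.024,"dz":0,"roll":0},{"jaw":-1,"dx":0.022,"dy":-0.024,"dz":0,"roll":0},{"jaw":-1,"dx":0.022,"dy":-0.024,"dz":0,"roll":0},{"jaw":-1,"dx":0.022,"dy":-0.024,"dz":0,"roll":0}]' 60
python3 -m pendant --help | head -20
```

```text
clock: 0.87
eef_pos: [289.8, -513.2, 231.2]
tcp_rot: [[1.0, -0.0, -0.0], [-0.0, -1.0, 0.0], [-0.0, -0.0, -1.0]]
wrist_force: [0.7, 0.6, 0.2]
opening: 1.0invalid input: not JSON, or not a number
```

```bash
python3 -m pendant '[{"jaw":-1,"dx":0.023,"dy":-0.026,"dz":0,"roll":0},{"jaw":-1,"dx":0.023,"dy":-0.026,"dz":0,"roll":0},{"jaw":-1,"dx":0.023,"dy":-0.026,"dz":0,"roll":0},{"jaw":-1,"dx":0.023,"dy":-0.026,"dz":0,"roll":0},{"jaw":-1,"dx":0.023,"dy":-0.026,"dz":0,"roll":0},{"jaw":-1,"dx":0.023,"dy":-0.026,"dz":0,"roll":0},{"jaw":-1,"dx":0.02,"dy":-0.02,"dz":0,"roll":0},{"jaw":-1,"dx":0,"dy":0,"dz":0,"roll":0}]'
cat >> h.py <<'E'
def snap(n):
    c=get_calibration("wrist"); s=get_state(); im=get_image("wrist"); save(n,im); np.save(f"pics/{n}.npy",im); np.save(f"pics/{n}c.npy",c,allow_pickle=True)
    print(s["clock"],np.round(s["eef_pos"],1),np.round(s["joints"],2)); return c,im
def load(n): return np.load(f"pics/{n}c.npy",allow_pickle=True).item(),np.load(f"pics/{n}.npy")
def blobs(n,z=10):
    c,im=load(n); hsv=cv2.cvtColor(im,cv2.COLOR_RGB2HSV)
    m=1-((hsv[...,0]>95)&(hsv[...,0]<120)&(hsv[...,1]>150)).astype(np.uint8)
    k,l,st,ce=cv2.connectedComponentsWithStats(m)
    for i in range(1,k):
        if st[i,4]>300: print(st[i],ce[i].round(1),cast(c,ce[i],z).round(1))
E
python3 -c "
from h import *
snap('w1');blobs('w1')"
```

```text
clock: 1.53
eef_pos: [452.0, -332.6, 231.2]
tcp_rot: [[1.0, 0.009, 0.002], [0.009, -1.0, 0.003], [0.002, -0.003, -1.0]]
wrist_force: [0.2, -0.0, -0.2]
opening: 0.999
1.5333 [ 452.  -332.6  231.2] [ 0.53  0.41  0.03  1.74 -0.02  0.99 -0.99]
[     0      0    640    480 112269] [408.6 346.2] [ 311.9 -419.1   10. ]
[ 176   92   83   83 3177] [215.7 132.4] [ 516.2 -239.1   10. ]
[ 379  113   78   71 4152] [417.8 147.3] [ 505.2 -414.8   10. ]
[  78  118   55  161 3778] [100.3 199.4] [ 456.7 -131.2   10. ]
[ 264  231   63   72 3352] [296.  267.4] [ 393.6 -307.6   10. ]
```

View pics/w1.png

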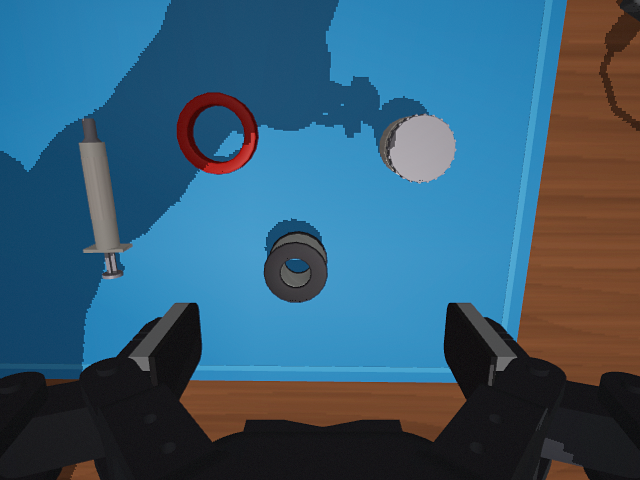

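The wrist picture shows the reel's top flange at about (296,271), the lid at (422,148), the red ring at (217,133), and the syringe from the cap at (88,118) to the plunger at (112,273).

Run:
```python
from h import *
c,im=load("w1"); hsv=cv2.cvtColor(im,cv2.COLOR_RGB2HSV)
def big(m,roi):
    M=np.zeros(m.shape,np.uint8); x,y,w,h=roi; M[y:y+h,x:x+w]=m[y:y+h,x:x+w]
    cn=max(cv2.findContours(M,cv2.RETR_EXTERNAL,cv2.CHAIN_APPROX_NONE)[0],key=cv2.contourArea); return cn
cn=big((hsv[...,2]>150)&(hsv[...,1]<60),(380,100,85,90)); e=cv2.minEnclosingCircle(cn); print("lid",e,cv2.fitEllipse(cn),cast(c,e[0],60))
cn=big((hsv[...,2]<80)&(hsv[...,1]<80),(255,225,85,85)); e=cv2.minEnclosingCircle(cn);f=cv2.fitEllipse(cn); print("reel",e,f,cast(c,f[0],42))
# bore
for uv in [(296,271)]: print(cast(c,uv,42))
cn=big((hsv[...,1]<90),(70,140,70,100)); 
vx,vy,x0,y0=cv2.fitLine(cn,cv2.DIST_L2,0,.01,.01).ravel(); r=cv2.minAreaRect(cn);print("syr",vx,vy,x0,y0,r)
a=cast(c,(92,143),14);b=cast(c,(108,243),14);print(a,b, np.degrees(np.arctan2((a-b)[1],(a-b)[0])),(a+b)/2,np.linalg.norm(a-b))
```

```text
lid ((420.7608642578125, 147.5), 35.54374694824219) ((422.5058288574219, 148.4155731201172), (62.089111328125, 68.26544189453125), 28.590463638305664) [ 506.93167842 -405.80570934   60.        ]
reel ((296.3333435058594, 266.4583435058594), 35.117591857910156) ((295.8368835449219, 268.1733703613281), (61.21746826171875, 68.27228546142578), 14.268038749694824) [ 403.88224189 -309.70643032   42.        ]
[ 401.30764348 -309.82597502   42.        ]
syr 0.17163706 0.98516023 98.87137 190.15353 ((98.58380126953125, 189.79478454589844), (103.1707992553711, 26.001781463623047), 81.25383758544922)
[ 506.44507861 -132.83772639   14.        ] [ 416.93714772 -135.1272558    14.        ] 1.4652531037727707 [ 461.69111316 -133.9824911    14.        ] 89.53720811214728
```

```bash
python3 -m pendant '[{"jaw":-1,"dx":-0.025,"dy":-0.012,"dz":0.03,"roll":0},{"jaw":-1,"dx":-0.026,"dy":-0.012,"dz":0.03,"roll":0},{"jaw":-1,"dx":0,"dy":0,"dz":0.03,"roll":0},{"jaw":-1,"dx":0,"dy":0,"dz":0.03,"roll":0},{"jaw":-1,"dx":0,"dy":0,"dz":0.02,"roll":0},{"jaw":-1,"dx":0,"dy":0,"dz":0,"roll":0}]'
python3 -c "
from h import *
snap('w2')"
```

```text
clock: 2.08
eef_pos: [393.3, -314.1, 88.1]
tcp_rot: [[1.0, -0.001, -0.005], [-0.001, -1.0, 0.003], [-0.005, -0.003, -1.0]]
wrist_force: [-0.9, 0.8, 0.2]
opening: 1.002
2.0833 [ 393.3 -314.1   88.1] [ 0.57  0.52  0.02  2.05 -0.02  0.58 -0.97]
```

View pics/w2.png

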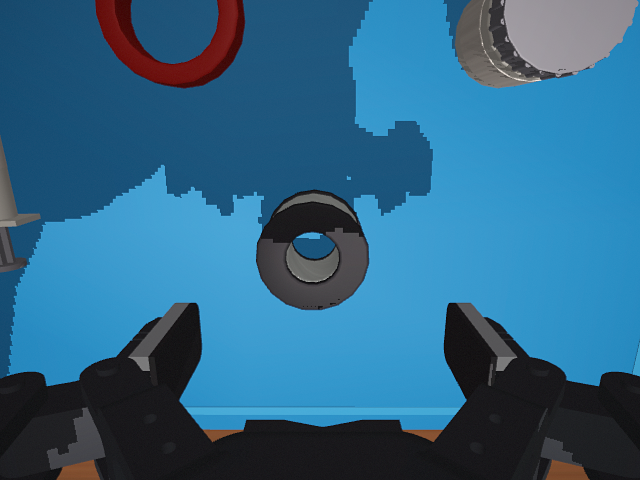

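The reel's top flange is centred at about (312,257), a little left of and ahead of the gripper centre line.

Run:
```python
from h import *
c,im=load("w2"); print(cast(c,(312.5,256.5),42), cast(c,(312.5,262),42))
s=get_state();print(s["eef_pos"],s["clock"],s["joint_velocities"])
```

```text
[ 400.43957227 -309.28117148   42.        ] [ 397.61651505 -309.25950611   42.        ]
[ 394.2585206  -314.65794973   89.99666012] 2.1333 [-0.00511961 -0.04562416  0.00206821 -0.04132607 -0.00135052  0.03737501
 -0.00357856]
```

```bash
python3 -m pendant '[{"jaw":-1,"dx":0.006,"dy":-0.0055,"dz":0.02,"roll":0},{"jaw":-1,"dx":0,"dy":0,"dz":0.025,"roll":0},{"jaw":-1,"dx":0,"dy":0,"dz":0.02,"roll":0},{"jaw":-1,"dx":0,"dy":0,"dz":0.013,"roll":0},{"jaw":-1,"dx":0,"dy":0,"dz":0,"roll":0},{"jaw":-1,"dx":0,"dy":0,"dz":0,"roll":0}]' 60
python3 -c "
from h import *
snap('w3')"
```

```text
clock: 2.63
eef_pos: [402.2, -309.8, 14.2]
tcp_rot: [[1.0, -0.001, 0.0], [-0.001, -1.0, -0.001], [0.0, 0.001, -1.0]]
wrist_force: [0.6, -0.0, -1.2]
opening: 0.998
2.6333 [ 402.2 -309.8   14.2] [ 0.55  0.65  0.01  2.1  -0.02  0.4  -0.99]
```

View pics/w3.png

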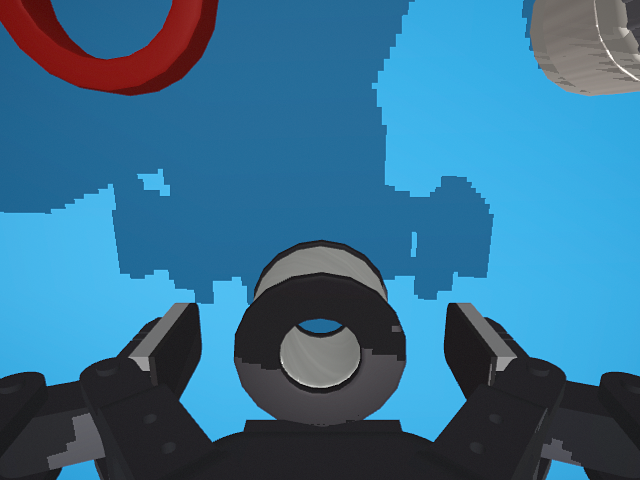

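The reel stands centred between the jaws, its flange at (320,350). I close and lift.

```bash
python3 -m pendant '[{"jaw":1,"dx":0,"dy":0,"dz":0,"roll":0},{"jaw":1,"dx":0,"dy":0,"dz":0,"roll":0},{"jaw":1,"dx":0,"dy":0,"dz":0,"roll":0},{"jaw":1,"dx":0,"dy":0,"dz":0,"roll":0},{"jaw":1,"dx":0,"dy":0,"dz":0,"roll":0},{"jaw":1,"dx":0,"dy":0,"dz":0,"roll":0}]' 60
python3 -m pendant '[{"jaw":1,"dx":0,"dy":0,"dz":-0.01,"roll":0},{"jaw":1,"dx":0,"dy":0,"dz":-0.02,"roll":0},{"jaw":1,"dx":0,"dy":0,"dz":-0.03,"roll":0},{"jaw":1,"dx":0,"dy":0,"dz":-0.03,"roll":0},{"jaw":1,"dx":0,"dy":0,"dz":-0.03,"roll":0},{"jaw":1,"dx":0,"dy":0,"dz":-0.02,"roll":0},{"jaw":1,"dx":0,"dy":0,"dz":0,"roll":0}]'
```

```text
clock: 3.18
eef_pos: [402.5, -309.5, 14.8]
tcp_rot: [[1.0, -0.0, 0.002], [-0.0, -1.0, -0.001], [0.002, 0.001, -1.0]]
wrist_force: [-1.5, 1.8, 13.3]
opening: 0.62
clock: 3.77
eef_pos: [403.5, -310.3, 157.9]
tcp_rot: [[1.0, -0.0, 0.006], [-0.0, -1.0, -0.004], [0.006, 0.004, -1.0]]
wrist_force: [-0.1, -0.4, -2.3]
opening: 0.617
```

```bash
python3 -m pendant '[{"jaw":1,"dx":0.006,"dy":-0.016,"dz":0,"roll":0},{"jaw":1,"dx":0.012,"dy":-0.031,"dz":0,"roll":0},{"jaw":1,"dx":0.012,"dy":-0.031,"dz":0,"roll":0},{"jaw":1,"dx":0.012,"dy":-0.031,"dz":0,"roll":0},{"jaw":1,"dx":0.012,"dy":-0.031,"dz":0,"roll":0},{"jaw":1,"dx":0.012,"dy":-0.031,"dz":0,"roll":0},{"jaw":1,"dx":0.012,"dy":-0.031,"dz":0,"roll":0},{"jaw":1,"dx":0.012,"dy":-0.031,"dz":0,"roll":0}]'
python3 -m pendant '[{"jaw":1,"dx":0.012,"dy":-0.031,"dz":0,"roll":0},{"jaw":1,"dx":0.012,"dy":-0.031,"dz":0,"roll":0},{"jaw":1,"dx":0.012,"dy":-0.031,"dz":0,"roll":0},{"jaw":1,"dx":0.012,"dy":-0.031,"dz":0,"roll":0},{"jaw":1,"dx":0.012,"dy":-0.031,"dz":0,"roll":0},{"jaw":1,"dx":0.012,"dy":-0.031,"dz":0,"roll":0},{"jaw":1,"dx":0.012,"dy":-0.02,"dz":0,"roll":0},{"jaw":1,"dx":0,"dy":0,"dz":0,"roll":0}]'
python3 -c "
from h import *
snap('w4')"
```

```text
clock: 4.43
eef_pos: [491.7, -74.4, 153.0]
tcp_rot: [[1.0, -0.0, -0.001], [-0.0, -1.0, 0.0], [-0.001, -0.0, -1.0]]
wrist_force: [-0.2, 0.9, -2.7]
opening: 0.618
clock: 5.1
eef_pos: [577.0, 136.5, 152.6]
tcp_rot: [[1.0, 0.007, 0.0], [0.007, -1.0, 0.003], [0.001, -0.003, -1.0]]
wrist_force: [0.4, 0.1, -2.0]
opening: 0.612
5.1 [577.  136.5 152.6] [-0.31  0.53  0.    1.76 -0.01  0.84 -1.87]
```

View pics/w4.png

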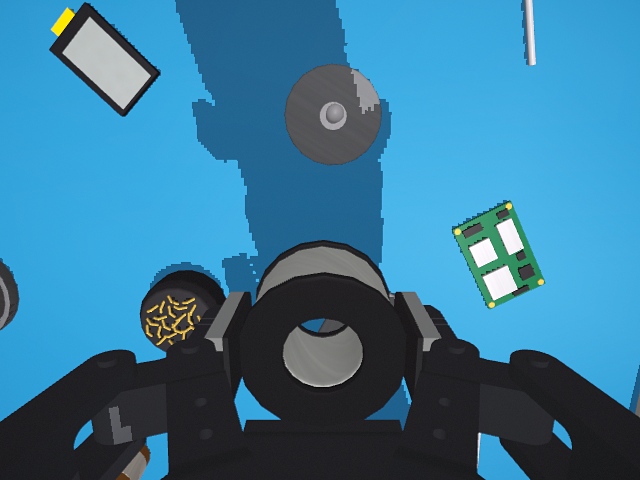

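The base disc is centred at (333,114), the post tip is at (335,113), and the held reel's top ring is at (324,350). The reel hangs level.

Run:
```python
from h import *
c,im=load("w4"); print(cast(c,(333.5,114.5),8),cast(c,(334.5,113.5),61), cast(c,(324,349),180))
s=get_state();print(s["eef_pos"],s["clock"])
```

```text
[653.89554937 129.84789351   8.        ] [652.64997742 130.47810746  61.        ] [576.75742468 135.6845459  180.        ]
[576.00388831 133.16835698 152.47484274] 5.15
```

```bash
python3 -m pendant '[{"jaw":1,"dx":0.025,"dy":0.001,"dz":0,"roll":0},{"jaw":1,"dx":0.027,"dy":0.001,"dz":0,"roll":0},{"jaw":1,"dx":0.025,"dy":0.001,"dz":0,"roll":0},{"jaw":1,"dx":0,"dy":0,"dz":0.02,"roll":0},{"jaw":1,"dx":0,"dy":0,"dz":0.02,"roll":0},{"jaw":1,"dx":0,"dy":0,"dz":0.02,"roll":0},{"jaw":1,"dx":0,"dy":0,"dz":0,"roll":0},{"jaw":1,"dx":0,"dy":0,"dz":0,"roll":0}]'
python3 -c "
from h import *
snap('w5'); save('side5',get_image('side')[200:340,130:310].repeat(4,0).repeat(4,1))
print(get_state()['eef_pos'])"
```

```text
clock: 5.82
eef_pos: [651.8, 125.6, 92.3]
tcp_rot: [[1.0, -0.001, -0.003], [-0.001, -1.0, -0.001], [-0.003, 0.001, -1.0]]
wrist_force: [0.6, 0.1, -1.6]
opening: 0.614
5.8167 [651.8 125.6  92.3] [-0.27  0.69  0.01  1.62 -0.01  0.83 -1.83]
[653.46080638 126.42655135  94.44233863]
```

View pics/w5.png

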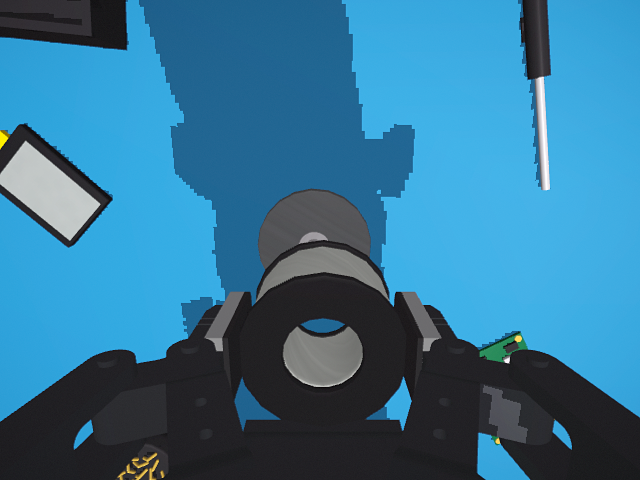

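View pics/side5.png

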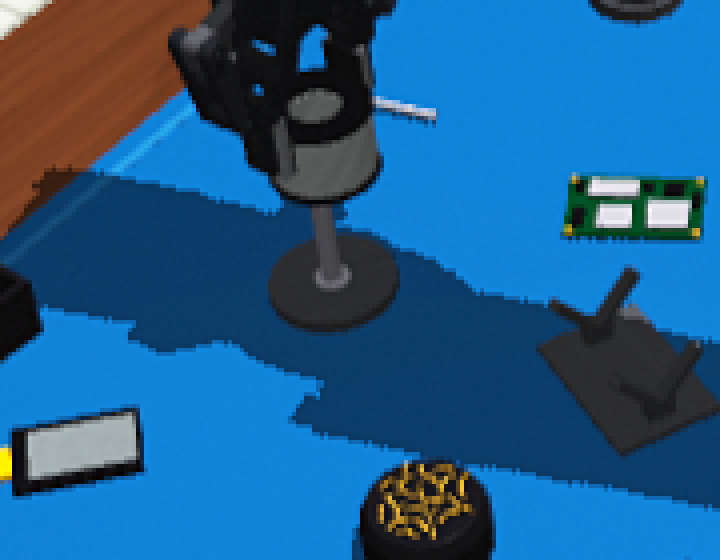

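The base's left and right edges are at columns 258 and 371, so its middle is 314.5. The reel's middle is 323 and the bore is above the post.

```bash
python3 - <<'E'
from h import *
c,im=load("w5"); print(cast(c,(314.5,245),8), cast(c,(323.5,349),122))
E
python3 -m pendant '[{"jaw":1,"dx":0,"dy":-0.004,"dz":0,"roll":0},{"jaw":1,"dx":0,"dy":0,"dz":0,"roll":0}]'
```

```text
[653.77514577 130.00440174   8.        ] [652.95193779 125.17268625 122.        ]
clock: 6.08
eef_pos: [653.6, 132.1, 94.7]
tcp_rot: [[1.0, 0.0, 0.002], [0.0, -1.0, 0.001], [0.002, -0.001, -1.0]]
wrist_force: [-0.2, 0.3, -3.2]
opening: 0.61
```

```bash
python3 -m pendant '[{"jaw":1,"dx":0,"dy":0,"dz":0.015,"roll":0},{"jaw":1,"dx":0,"dy":0,"dz":0.02,"roll":0},{"jaw":1,"dx":0,"dy":0,"dz":0.02,"roll":0},{"jaw":1,"dx":0,"dy":0,"dz":0.011,"roll":0},{"jaw":1,"dx":0,"dy":0,"dz":0,"roll":0},{"jaw":1,"dx":0,"dy":0,"dz":0,"roll":0}]'
python3 -m pendant '[{"jaw":1,"dx":0,"dy":0,"dz":0.002,"roll":0},{"jaw":1,"dx":0,"dy":0,"dz":0.002,"roll":0},{"jaw":1,"dx":0,"dy":0,"dz":0,"roll":0}]'
```

```text
clock: 6.58
eef_pos: [653.1, 131.1, 27.6]
tcp_rot: [[1.0, 0.0, -0.0], [0.0, -1.0, 0.0], [-0.0, -0.0, -1.0]]
wrist_force: [-0.2, -0.1, -1.8]
opening: 0.613
clock: 6.83
eef_pos: [653.4, 131.1, 24.0]
tcp_rot: [[1.0, -0.0, 0.001], [-0.0, -1.0, 0.0], [0.001, -0.0, -1.0]]
wrist_force: [-0.1, 0.6, -3.0]
opening: 0.619
```

```bash
python3 -m pendant '[{"jaw":1,"dx":0,"dy":0,"dz":0.001,"roll":0},{"jaw":1,"dx":0,"dy":0,"dz":0.001,"roll":0},{"jaw":1,"dx":0,"dy":0,"dz":0,"roll":0}]'
python3 -c "
from h import *
save('side6',get_image('side')[200:340,130:310].repeat(4,0).repeat(4,1))
print(get_state()['eef_pos'],get_state()['wrist_force'])"
```

```text
clock: 7.08
eef_pos: [653.5, 131.1, 22.9]
tcp_rot: [[1.0, -0.0, 0.002], [-0.0, -1.0, 0.0], [0.002, -0.0, -1.0]]
wrist_force: [-4.4, -1.2, 9.9]
opening: 0.614
[653.55489858 131.1047928   22.95851487] [-3.01061865  0.30923398  9.72731536]
```

View pics/side6.png

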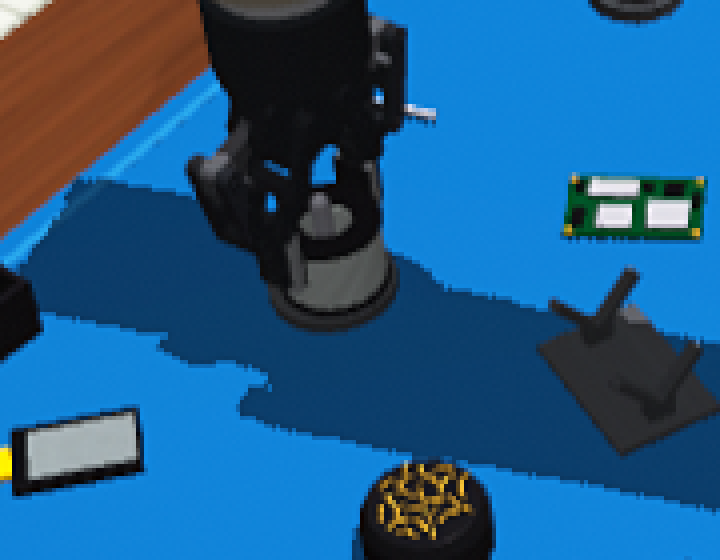

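The reel sits on the base with the post showing through the bore, and it now pushes back with 10 N. I release and rise.

```bash
python3 -m pendant '[{"jaw":-1,"dx":0,"dy":0,"dz":0,"roll":0},{"jaw":-1,"dx":0,"dy":0,"dz":0,"roll":0},{"jaw":-1,"dx":0,"dy":0,"dz":0,"roll":0},{"jaw":-1,"dx":0,"dy":0,"dz":0,"roll":0},{"jaw":-1,"dx":0,"dy":0,"dz":0,"roll":0},{"jaw":-1,"dx":0,"dy":0,"dz":-0.02,"roll":0},{"jaw":-1,"dx":0,"dy":0,"dz":-0.04,"roll":0},{"jaw":-1,"dx":0,"dy":0,"dz":-0.04,"roll":0}]'
python3 -m pendant '[{"jaw":-1,"dx":0,"dy":0,"dz":-0.04,"roll":0},{"jaw":-1,"dx":-0.02,"dy":0.03,"dz":-0.01,"roll":0},{"jaw":-1,"dx":-0.02,"dy":0.036,"dz":0,"roll":0},{"jaw":-1,"dx":-0.02,"dy":0.036,"dz":0,"roll":0},{"jaw":-1,"dx":-0.02,"dy":0.036,"dz":0,"roll":0},{"jaw":-1,"dx":-0.02,"dy":0.036,"dz":0,"roll":0},{"jaw":-1,"dx":0,"dy":0.01,"dz":0,"roll":0},{"jaw":-1,"dx":0,"dy":0,"dz":0,"roll":0}]'
python3 -c "
from h import *
snap('w7')
im=get_image('side');np.save('pics/side7.npy',im); save('side7',im[200:340,130:310].repeat(4,0).repeat(4,1))
print(get_state()['eef_pos'],get_state()['wrist_force'])"
```

```text
clock: 7.8
eef_pos: [651.8, 130.7, 120.9]
tcp_rot: [[1.0, 0.0, -0.004], [0.0, -1.0, -0.001], [-0.004, 0.001, -1.0]]
wrist_force: [1.3, 0.6, 0.2]
opening: 1.006
clock: 8.47
eef_pos: [551.8, -57.7, 171.7]
tcp_rot: [[1.0, -0.006, -0.0], [-0.006, -1.0, -0.002], [-0.0, 0.002, -1.0]]
wrist_force: [0.3, 1.5, 0.3]
opening: 1.001
8.4667 [551.8 -57.7 171.7] [ 0.01  0.46  0.01  1.84 -0.01  0.84 -1.55]
[553.30572485 -52.99908569 171.47278666] [0.25512911 1.16475777 0.33818746]
```

View pics/w7.png

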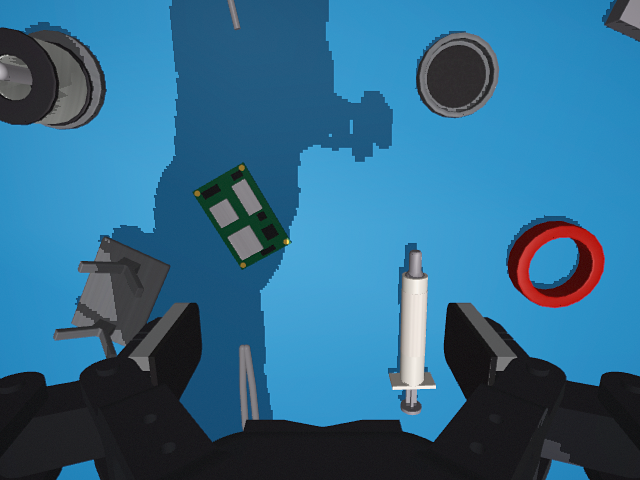

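View pics/side7.png

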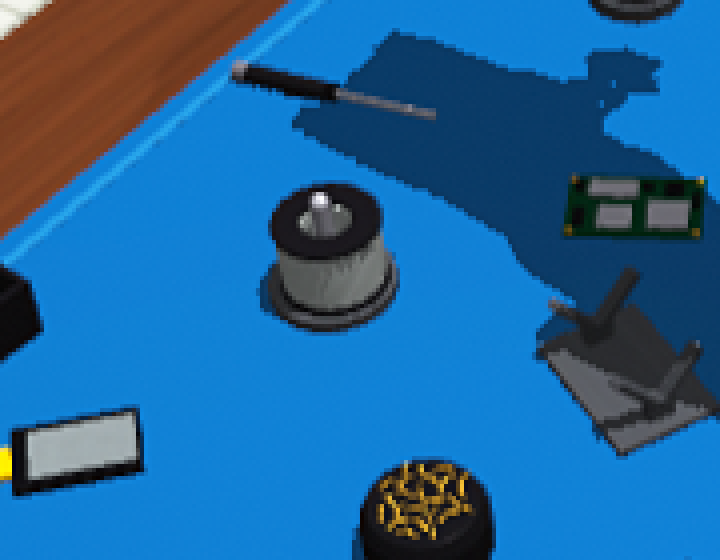

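The reel is seated flat over the post. The wrist view also shows the small dish rim at (457,74), the syringe barrel from (415,275) to (412,380), and part of the rest at (115,290). Next is the jar.

```bash
python3 - <<'E'
from h import *
c,im=load("w7"); print("sd",cast(c,(457.5,73.5),11)); a=cast(c,(415,277),14);b=cast(c,(412,381),14); print("syr",a,b,(a+b)/2)
E
python3 -m pendant '[{"jaw":-1,"dx":-0.003,"dy":0.02,"dz":0,"roll":0},{"jaw":-1,"dx":-0.005,"dy":0.036,"dz":0,"roll":0},{"jaw":-1,"dx":-0.005,"dy":0.036,"dz":0,"roll":0},{"jaw":-1,"dx":-0.005,"dy":0.036,"dz":0,"roll":0},{"jaw":-1,"dx":-0.005,"dy":0.036,"dz":0,"roll":0},{"jaw":-1,"dx":-0.005,"dy":0.036,"dz":0,"roll":0},{"jaw":-1,"dx":-0.005,"dy":0.036,"dz":0,"roll":0},{"jaw":-1,"dx":-0.005,"dy":0.036,"dz":0,"roll":0}]'
python3 -m pendant '[{"jaw":-1,"dx":-0.005,"dy":0.036,"dz":0.0,"roll":0},{"jaw":-1,"dx":-0.004,"dy":0.03,"dz":0.01,"roll":0},{"jaw":-1,"dx":0,"dy":0.013,"dz":0.01,"roll":0},{"jaw":-1,"dx":0,"dy":0,"dz":0,"roll":0},{"jaw":-1,"dx":0,"dy":0,"dz":0,"roll":0}]'
python3 -c "
from h import *
snap('w8')
print(get_state()['eef_pos'],get_state()['wrist_force'])"
```

```text
sd [ 655.77126561 -152.72494628   11.        ]
syr [ 506.51207807 -130.50326029   14.        ] [ 412.99659889 -132.98970786   14.        ] [ 459.75433848 -131.74648407   14.        ]
clock: 9.23
eef_pos: [516.2, -325.0, 171.1]
tcp_rot: [[1.0, 0.003, 0.001], [0.003, -1.0, 0.001], [0.001, -0.001, -1.0]]
wrist_force: [0.8, -0.0, -1.1]
opening: 1.004
clock: 9.65
eef_pos: [506.8, -402.5, 150.0]
tcp_rot: [[1.0, 0.001, -0.001], [0.001, -1.0, 0.002], [-0.001, -0.002, -1.0]]
wrist_force: [0.2, 0.3, -0.2]
opening: 0.996
9.65 [ 506.8 -402.5  150. ] [ 0.58  0.61  0.02  1.62 -0.02  0.92 -0.95]
[ 507.43178412 -401.64130486  150.71323205] [-0.03843643  0.37026222 -0.21927424]
```

View pics/w8.png

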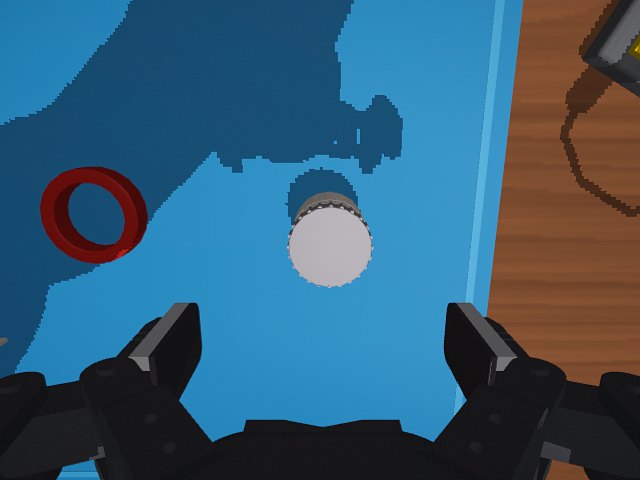

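The lid is a disc centred at about (330,246).

Run:
```python
from h import *
c,im=load("w8"); print(cast(c,(330.5,246),60)-np.array([506.8,-402.5,0]))
```

```text
[-8.85950763e-04 -4.70269265e+00  6.00000000e+01]
```

```bash
python3 -m pendant '[{"jaw":-1,"dx":0,"dy":0.0045,"dz":0.015,"roll":0},{"jaw":-1,"dx":0,"dy":0,"dz":0.025,"roll":0},{"jaw":-1,"dx":0,"dy":0,"dz":0.025,"roll":0},{"jaw":-1,"dx":0,"dy":0,"dz":0.025,"roll":0},{"jaw":-1,"dx":0,"dy":0,"dz":0.025,"roll":0},{"jaw":-1,"dx":0,"dy":0,"dz":0.015,"roll":0},{"jaw":-1,"dx":0,"dy":0,"dz":0.004,"roll":0},{"jaw":-1,"dx":0,"dy":0,"dz":0,"roll":0}]'
python3 -c "
from h import *
snap('w9')"
```

```text
clock: 10.37
eef_pos: [507.0, -406.2, 16.8]
tcp_rot: [[1.0, 0.003, -0.001], [0.003, -1.0, 0.002], [-0.001, -0.002, -1.0]]
wrist_force: [-0.5, -0.2, 0.9]
opening: 1.003
10.3667 [ 507.  -406.2   16.8] [ 0.6   0.77  0.01  1.71 -0.02  0.66 -0.95]
```

View pics/w9.png

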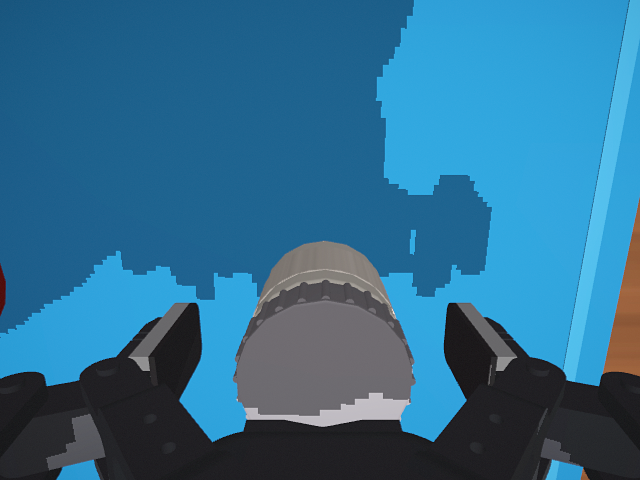

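The jar is centred in the jaws at (325,370). I grip and lift.

```bash
python3 -m pendant '[{"jaw":1,"dx":0,"dy":0,"dz":0,"roll":0},{"jaw":1,"dx":0,"dy":0,"dz":0,"roll":0},{"jaw":1,"dx":0,"dy":0,"dz":0,"roll":0},{"jaw":1,"dx":0,"dy":0,"dz":0,"roll":0},{"jaw":1,"dx":0,"dy":0,"dz":0,"roll":0},{"jaw":1,"dx":0,"dy":0,"dz":0,"roll":0}]' 40
python3 -m pendant '[{"jaw":1,"dx":0,"dy":0,"dz":-0.01,"roll":0},{"jaw":1,"dx":0,"dy":0,"dz":-0.02,"roll":0},{"jaw":1,"dx":0,"dy":0,"dz":-0.03,"roll":0},{"jaw":1,"dx":0,"dy":-0.01,"dz":-0.03,"roll":0},{"jaw":1,"dx":0,"dy":-0.02,"dz":-0.03,"roll":0},{"jaw":1,"dx":0,"dy":-0.03,"dz":-0.01,"roll":0},{"jaw":1,"dx":0.001,"dy":-0.034,"dz":0,"roll":0},{"jaw":1,"dx":0.001,"dy":-0.034,"dz":0,"roll":0}]'
python3 -c "
from h import *
snap('w10')"
```

```text
clock: 10.92
eef_pos: [506.7, -408.7, 18.8]
tcp_rot: [[1.0, -0.0, 0.002], [-0.0, -1.0, -0.001], [0.002, 0.001, -1.0]]
wrist_force: [-1.5, 1.1, 7.0]
opening: 0.575
clock: 11.58
eef_pos: [508.2, -280.1, 149.4]
tcp_rot: [[1.0, -0.002, 0.003], [-0.002, -1.0, -0.001], [0.003, 0.001, -1.0]]
wrist_force: [1.3, 1.3, -1.6]
opening: 0.576
11.5833 [ 508.2 -280.1  149.4] [ 0.4   0.52  0.03  1.8  -0.02  0.82 -1.13]
```

View pics/w10.png

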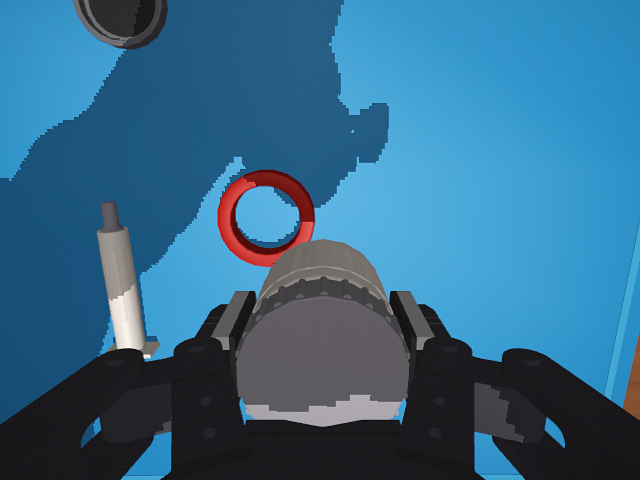

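The jar is held upright. On to the large dish.

```bash
python3 -m pendant '[{"jaw":1,"dx":-0.003,"dy":-0.035,"dz":0,"roll":0},{"jaw":1,"dx":-0.003,"dy":-0.035,"dz":0,"roll":0},{"jaw":1,"dx":-0.003,"dy":-0.035,"dz":0,"roll":0},{"jaw":1,"dx":-0.003,"dy":-0.035,"dz":0,"roll":0},{"jaw":1,"dx":-0.003,"dy":-0.035,"dz":0,"roll":0},{"jaw":1,"dx":-0.003,"dy":-0.035,"dz":0,"roll":0},{"jaw":1,"dx":-0.003,"dy":-0.035,"dz":0,"roll":0},{"jaw":1,"dx":-0.003,"dy":-0.035,"dz":0,"roll":0}]'
python3 -m pendant '[{"jaw":1,"dx":-0.003,"dy":-0.035,"dz":0,"roll":0},{"jaw":1,"dx":-0.003,"dy":-0.035,"dz":0,"roll":0},{"jaw":1,"dx":-0.003,"dy":-0.035,"dz":0,"roll":0},{"jaw":1,"dx":-0.003,"dy":-0.035,"dz":0,"roll":0},{"jaw":1,"dx":-0.003,"dy":-0.035,"dz":0,"roll":0},{"jaw":1,"dx":-0.003,"dy":-0.035,"dz":0,"roll":0},{"jaw":1,"dx":-0.003,"dy":-0.035,"dz":0,"roll":0},{"jaw":1,"dx":-0.003,"dy":-0.035,"dz":0,"roll":0}]'
python3 -m pendant '[{"jaw":1,"dx":-0.003,"dy":-0.035,"dz":0,"roll":0},{"jaw":1,"dx":-0.003,"dy":-0.035,"dz":0,"roll":0},{"jaw":1,"dx":-0.003,"dy":-0.03,"dz":0,"roll":0},{"jaw":1,"dx":-0.003,"dy":-0.018,"dz":0,"roll":0},{"jaw":1,"dx":0,"dy":0,"dz":0,"roll":0},{"jaw":1,"dx":0,"dy":0,"dz":0,"roll":0}]'
python3 -c "
from h import *
snap('w11')"
```

```text
clock: 12.3
eef_pos: [483.8, 0.8, 148.2]
tcp_rot: [[1.0, -0.0, 0.001], [-0.0, -1.0, 0.0], [0.001, -0.0, -1.0]]
wrist_force: [0.8, 0.3, -1.1]
opening: 0.576
clock: 12.97
eef_pos: [459.8, 281.0, 148.2]
tcp_rot: [[1.0, -0.0, 0.001], [-0.0, -1.0, 0.0], [0.001, -0.0, -1.0]]
wrist_force: [0.2, -0.1, -1.6]
opening: 0.571
clock: 13.47
eef_pos: [447.6, 398.4, 147.7]
tcp_rot: [[1.0, 0.002, 0.0], [0.002, -1.0, 0.0], [0.0, -0.0, -1.0]]
wrist_force: [-0.3, -1.2, -1.5]
opening: 0.577
13.4667 [447.6 398.4 147.7] [-0.81  0.55  0.01  1.75 -0.01  0.84 -2.37]
```

View pics/w11.png

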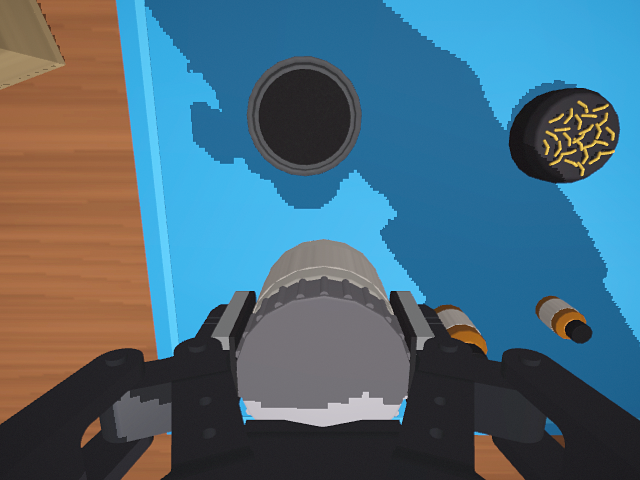

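The dish rim is centred at about (304,116), and the jar stays upright in the jaws.

Run:
```python
from h import *
c,im=load("w11"); print(cast(c,(304,115.5),11), cast(c,(304,118),4))
s=get_state();print(s["eef_pos"],s["clock"])
```

```text
[523.41348796 410.53905986  11.        ] [522.01358349 410.86173541   4.        ]
[448.17528656 396.86571652 147.67108336] 13.5167
```

```bash
python3 -m pendant '[{"jaw":1,"dx":0.025,"dy":-0.005,"dz":0,"roll":0},{"jaw":1,"dx":0.025,"dy":-0.005,"dz":0,"roll":0},{"jaw":1,"dx":0.025,"dy":-0.003,"dz":0.01,"roll":0},{"jaw":1,"dx":0,"dy":0,"dz":0.025,"roll":0},{"jaw":1,"dx":0,"dy":0,"dz":0.025,"roll":0},{"jaw":1,"dx":0,"dy":0,"dz":0.02,"roll":0},{"jaw":1,"dx":0,"dy":0,"dz":0,"roll":0},{"jaw":1,"dx":0,"dy":0,"dz":0,"roll":0}]'
python3 -c "
from h import *
snap('w12')
save('side12',get_image('side')[300:480,80:320].repeat(3,0).repeat(3,1))"
```

```text
clock: 14.18
eef_pos: [523.2, 408.5, 67.1]
tcp_rot: [[1.0, -0.002, -0.001], [-0.002, -1.0, -0.002], [-0.001, 0.002, -1.0]]
wrist_force: [0.0, -0.1, -0.3]
opening: 0.576
14.1833 [523.2 408.5  67.1] [-0.74  0.72  0.01  1.64 -0.01  0.78 -2.3 ]
```

View pics/w12.png

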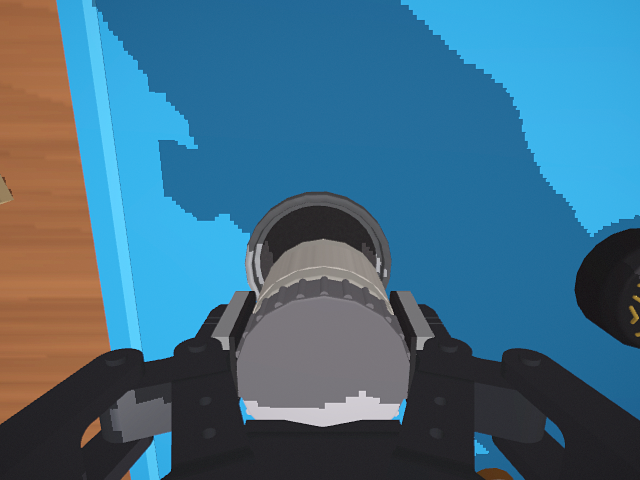

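View pics/side12.png

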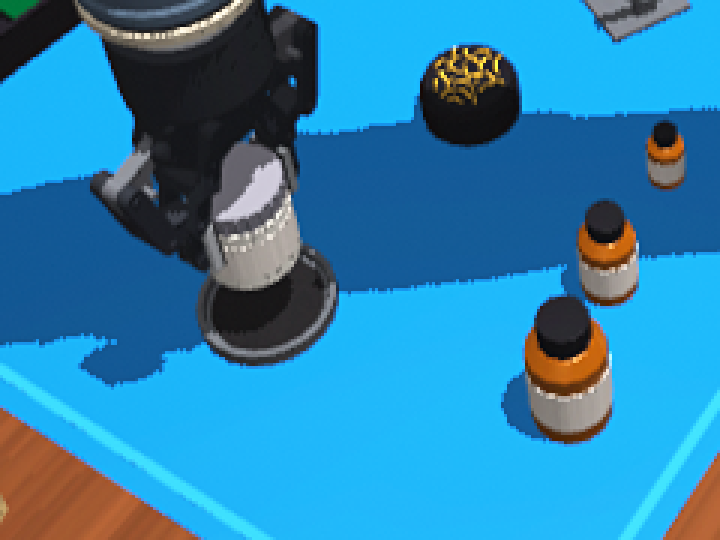

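The dish rim, columns 246 to 391, lies around the jar (column 323) to within 2 mm. I lower it.

```bash
python3 -m pendant '[{"jaw":1,"dx":0,"dy":-0.002,"dz":0.01,"roll":0},{"jaw":1,"dx":0,"dy":0,"dz":0.015,"roll":0},{"jaw":1,"dx":0,"dy":0,"dz":0.013,"roll":0},{"jaw":1,"dx":0,"dy":0,"dz":0.002,"roll":0},{"jaw":1,"dx":0,"dy":0,"dz":0.002,"roll":0},{"jaw":1,"dx":0,"dy":0,"dz":0,"roll":0},{"jaw":1,"dx":0,"dy":0,"dz":0,"roll":0}]'
python3 -m pendant '[{"jaw":1,"dx":0,"dy":0,"dz":0.001,"roll":0},{"jaw":1,"dx":0,"dy":0,"dz":0,"roll":0}]'
```

```text
clock: 14.87
eef_pos: [523.4, 412.7, 25.8]
tcp_rot: [[1.0, -0.0, 0.001], [-0.0, -1.0, 0.0], [0.001, -0.0, -1.0]]
wrist_force: [-0.8, -0.4, -1.5]
opening: 0.577
clock: 15.03
eef_pos: [523.3, 412.6, 24.8]
tcp_rot: [[1.0, -0.0, 0.001], [-0.0, -1.0, 0.001], [0.001, -0.001, -1.0]]
wrist_force: [0.3, 0.2, -1.7]
opening: 0.578
```

```bash
python3 -m pendant '[{"jaw":1,"dx":0,"dy":0,"dz":0.001,"roll":0},{"jaw":1,"dx":0,"dy":0,"dz":0,"roll":0}]'
python3 -m pendant '[{"jaw":1,"dx":0,"dy":0,"dz":0.001,"roll":0},{"jaw":1,"dx":0,"dy":0,"dz":0,"roll":0}]'
```

```text
clock: 15.2
eef_pos: [523.1, 412.5, 23.4]
tcp_rot: [[1.0, -0.0, 0.0], [-0.0, -1.0, 0.0], [0.0, -0.0, -1.0]]
wrist_force: [0.0, -0.9, -1.8]
opening: 0.576
clock: 15.37
eef_pos: [523.1, 412.6, 22.8]
tcp_rot: [[1.0, -0.0, 0.0], [-0.0, -1.0, 0.0], [0.0, -0.0, -1.0]]
wrist_force: [-1.5, -1.1, 4.3]
opening: 0.574
```

The jar has touched down at 4 N. I release, rise, and turn the jaws crosswise to the row of bottles.

```bash
python3 -m pendant '[{"jaw":-1,"dx":0,"dy":0,"dz":0,"roll":0},{"jaw":-1,"dx":0,"dy":0,"dz":0,"roll":0},{"jaw":-1,"dx":0,"dy":0,"dz":0,"roll":0},{"jaw":-1,"dx":0,"dy":0,"dz":0,"roll":0},{"jaw":-1,"dx":0,"dy":0,"dz":0,"roll":0},{"jaw":-1,"dx":0,"dy":0,"dz":-0.02,"roll":0},{"jaw":-1,"dx":0,"dy":0,"dz":-0.04,"roll":0},{"jaw":-1,"dx":0,"dy":0,"dz":-0.04,"roll":0}]'
python3 -m pendant '[{"jaw":-1,"dx":0,"dy":0,"dz":-0.04,"roll":0},{"jaw":-1,"dx":-0.025,"dy":0.018,"dz":-0.02,"roll":0},{"jaw":-1,"dx":-0.025,"dy":0.018,"dz":0,"roll":0},{"jaw":-1,"dx":-0.025,"dy":0.018,"dz":0,"roll":0},{"jaw":-1,"dx":-0.025,"dy":0.018,"dz":0,"roll":0},{"jaw":-1,"dx":-0.025,"dy":0.018,"dz":0,"roll":0},{"jaw":-1,"dx":-0.025,"dy":0.018,"dz":0,"roll":0},{"jaw":-1,"dx":0,"dy":0,"dz":0,"roll":-5}]'
python3 -m pendant '[{"jaw":-1,"dx":0,"dy":0,"dz":0,"roll":-7},{"jaw":-1,"dx":0,"dy":0,"dz":0,"roll":-7},{"jaw":-1,"dx":0,"dy":0,"dz":0,"roll":-7},{"jaw":-1,"dx":0,"dy":0,"dz":0,"roll":-7},{"jaw":-1,"dx":0,"dy":0,"dz":0,"roll":-7},{"jaw":-1,"dx":0,"dy":0,"dz":0,"roll":-7},{"jaw":-1,"dx":0,"dy":0,"dz":0,"roll":-7},{"jaw":-1,"dx":0,"dy":0,"dz":0,"roll":-7}]'
python3 -m pendant '[{"jaw":-1,"dx":0,"dy":0,"dz":0,"roll":-7},{"jaw":-1,"dx":0,"dy":0,"dz":0,"roll":-7},{"jaw":-1,"dx":0,"dy":0,"dz":0,"roll":-7},{"jaw":-1,"dx":0,"dy":0,"dz":0,"roll":-7},{"jaw":-1,"dx":0,"dy":0,"dz":0,"roll":-1},{"jaw":-1,"dx":0,"dy":0,"dz":0,"roll":0},{"jaw":-1,"dx":0,"dy":0,"dz":0,"roll":0}]'
python3 -c "
from h import *
snap('w13')
im=get_image('side');np.save('pics/side13.npy',im);save('side13',im[300:480,80:320].repeat(3,0).repeat(3,1))"
```

```text
clock: 16.03
eef_pos: [522.1, 411.6, 122.0]
tcp_rot: [[1.0, 0.0, -0.003], [0.0, -1.0, -0.002], [-0.003, 0.002, -1.0]]
wrist_force: [0.4, 0.2, -0.0]
opening: 1.002
clock: 16.7
eef_pos: [368.2, 300.4, 182.2]
tcp_rot: [[0.996, 0.086, -0.003], [0.086, -0.996, -0.003], [-0.004, 0.003, -1.0]]
wrist_force: [-0.0, -0.2, 0.0]
opening: 0.997
clock: 17.37
eef_pos: [373.1, 304.5, 182.4]
tcp_rot: [[0.48, 0.877, 0.0], [0.877, -0.48, 0.0], [0.0, 0.0, -1.0]]
wrist_force: [0.3, -1.3, -0.5]
opening: 0.996
clock: 17.95
eef_pos: [373.1, 304.4, 182.3]
tcp_rot: [[0.004, 1.0, -0.0], [1.0, -0.004, 0.0], [0.0, -0.0, -1.0]]
wrist_force: [-0.4, -0.2, 0.3]
opening: 0.999
17.95 [373.1 304.4 182.3] [-0.49  0.37 -0.39  1.99  0.19  0.82 -1.  ]
```

View pics/w13.png

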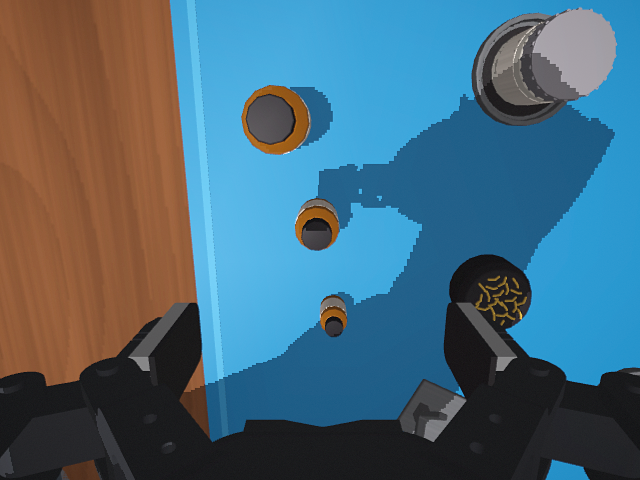

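View pics/side13.png

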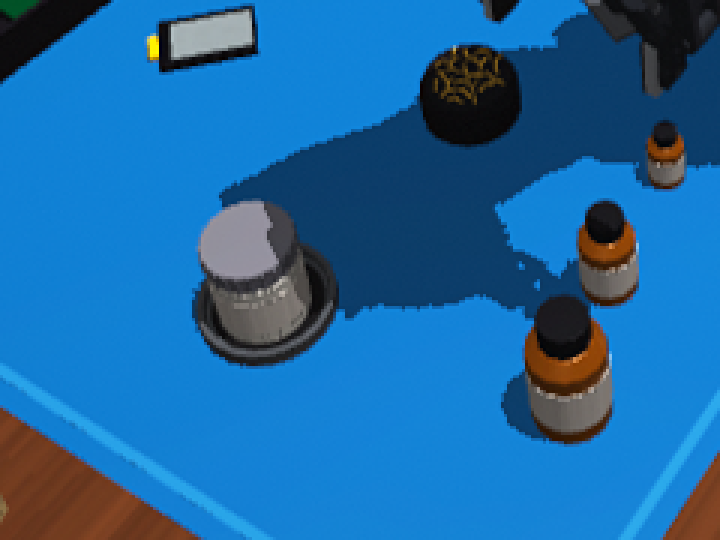

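The jar stands upright in the large dish. The wrist view has the middle bottle's cap at (316,235), the large one's at (270,119) and the small one's at (334,327).

```bash
python3 - <<'E'
from h import *
c,im=load("w13"); print(cast(c,(316.5,235),62),cast(c,(270,119),86),cast(c,(334,327),40))
hsv=cv2.cvtColor(im,cv2.COLOR_RGB2HSV)
for i,(x,y,w,h) in enumerate([(290,190,55,65),(315,290,40,50)]):
    m=(((hsv[...,0]<20)&(hsv[...,1]>150)))[y:y+h,x:x+w]; ys,xs=np.nonzero(m); print(xs.min()+x,xs.max()+x,ys.min()+y,ys.max()+y)
E
sed -n 1,1p /dev/null
```

```text
[369.8359781  302.61277868  62.        ] [344.52961393 376.46308145  86.        ] [382.40687767 223.6039504   40.        ]
295 338 198 246
321 346 295 329
```

```bash
python3 -m pendant '[{"jaw":-1,"dx":-0.002,"dy":-0.003,"dz":0.02,"roll":0},{"jaw":-1,"dx":0,"dy":0,"dz":0.03,"roll":0},{"jaw":-1,"dx":0,"dy":0,"dz":0.03,"roll":0},{"jaw":-1,"dx":0,"dy":0,"dz":0.02,"roll":0},{"jaw":-1,"dx":0,"dy":0,"dz":0,"roll":0},{"jaw":-1,"dx":0,"dy":0,"dz":0,"roll":0}]'
python3 -c "
from h import *
snap('w14')"
```

```text
clock: 18.55
eef_pos: [369.5, 302.3, 82.0]
tcp_rot: [[0.001, 1.0, -0.002], [1.0, -0.001, -0.001], [-0.001, -0.002, -1.0]]
wrist_force: [-0.1, 0.1, -0.0]
opening: 0.998
18.55 [369.5 302.3  82. ] [-0.55  0.51 -0.33  2.11  0.3   0.56 -1.1 ]
```

View pics/w14.png

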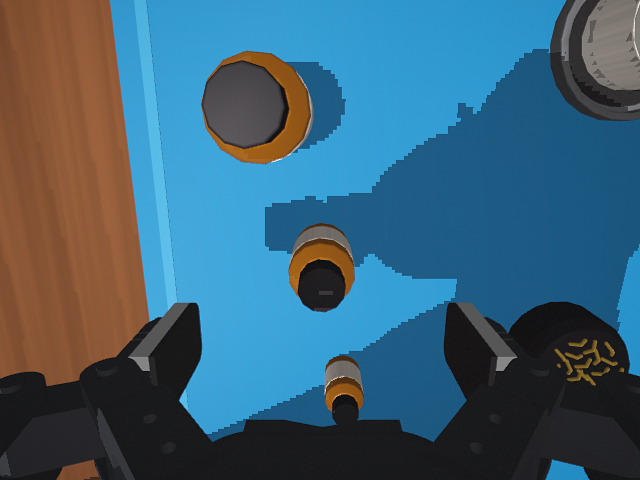

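The cap at (322,286) is on the jaws' centre line.

```bash
python3 - <<'E'
from h import *
c,im=load("w14"); print(cast(c,(322,285),62))
E
python3 -m pendant '[{"jaw":-1,"dx":0,"dy":0,"dz":0.02,"roll":0},{"jaw":-1,"dx":0,"dy":0,"dz":0.025,"roll":0},{"jaw":-1,"dx":0,"dy":0,"dz":0.018,"roll":0},{"jaw":-1,"dx":0,"dy":0,"dz":0.005,"roll":0},{"jaw":-1,"dx":0,"dy":0,"dz":0,"roll":0},{"jaw":-1,"dx":0,"dy":0,"dz":0,"roll":0}]'
```

```text
[370.00418153 304.33854067  62.        ]
clock: 19.1
eef_pos: [370.6, 303.1, 15.5]
tcp_rot: [[0.0, 1.0, 0.001], [1.0, -0.0, 0.001], [0.001, 0.001, -1.0]]
wrist_force: [0.0, 0.0, -0.6]
opening: 1.003
```

```bash
python3 -m pendant '[{"jaw":1,"dx":0,"dy":0,"dz":0,"roll":0},{"jaw":1,"dx":0,"dy":0,"dz":0,"roll":0},{"jaw":1,"dx":0,"dy":0,"dz":0,"roll":0},{"jaw":1,"dx":0,"dy":0,"dz":0,"roll":0},{"jaw":1,"dx":0,"dy":0,"dz":0,"roll":0},{"jaw":1,"dx":0,"dy":0,"dz":0,"roll":0},{"jaw":1,"dx":0,"dy":0,"dz":0,"roll":0},{"jaw":1,"dx":0,"dy":0,"dz":0,"roll":0}]' 30
python3 -m pendant '[{"jaw":1,"dx":0,"dy":0,"dz":-0.01,"roll":0},{"jaw":1,"dx":0,"dy":0,"dz":-0.02,"roll":0},{"jaw":1,"dx":0,"dy":0,"dz":-0.03,"roll":0},{"jaw":1,"dx":0,"dy":0,"dz":-0.03,"roll":0},{"jaw":1,"dx":0,"dy":0,"dz":-0.03,"roll":0},{"jaw":1,"dx":0,"dy":0,"dz":-0.02,"roll":0},{"jaw":1,"dx":0,"dy":0,"dz":0,"roll":0}]'
python3 -c "
from h import *
snap('w15')"
```

```text
clock: 19.77
eef_pos: [370.3, 302.6, 14.9]
tcp_rot: [[0.0, 1.0, 0.001], [1.0, -0.0, 0.0], [0.0, 0.001, -1.0]]
wrist_force: [-1.0, -0.6, 8.4]
opening: 0.363
clock: 20.35
eef_pos: [371.4, 303.8, 158.2]
tcp_rot: [[0.0, 1.0, 0.005], [1.0, -0.0, 0.004], [0.004, 0.005, -1.0]]
wrist_force: [-0.2, 0.9, -0.5]
opening: 0.363
20.35 [371.4 303.8 158.2] [-0.49  0.39 -0.4   2.03  0.22  0.75 -1.03]
```

View pics/w15.png

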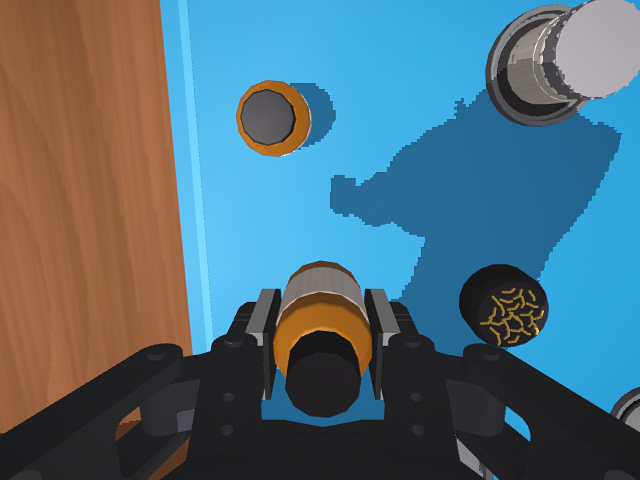

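The bottle is held upright, cap at (323,385). On to the small dish.

```bash
python3 -m pendant '[{"jaw":1,"dx":-0.015,"dy":0.008,"dz":0,"roll":0},{"jaw":1,"dx":-0.03,"dy":0.016,"dz":0,"roll":0},{"jaw":1,"dx":-0.03,"dy":0.016,"dz":0,"roll":0},{"jaw":1,"dx":-0.03,"dy":0.016,"dz":0,"roll":0},{"jaw":1,"dx":-0.03,"dy":0.016,"dz":0,"roll":0},{"jaw":1,"dx":-0.03,"dy":0.016,"dz":0,"roll":0},{"jaw":1,"dx":-0.03,"dy":0.016,"dz":0,"roll":0},{"jaw":1,"dx":-0.03,"dy":0.016,"dz":0,"roll":0}]'
python3 -m pendant '[{"jaw":1,"dx":-0.03,"dy":0.016,"dz":0,"roll":0},{"jaw":1,"dx":-0.03,"dy":0.016,"dz":0,"roll":0},{"jaw":1,"dx":-0.03,"dy":0.016,"dz":0,"roll":0},{"jaw":1,"dx":-0.03,"dy":0.016,"dz":0,"roll":0},{"jaw":1,"dx":-0.03,"dy":0.016,"dz":0,"roll":0},{"jaw":1,"dx":-0.03,"dy":0.016,"dz":0,"roll":0},{"jaw":1,"dx":-0.03,"dy":0.016,"dz":0,"roll":0},{"jaw":1,"dx":-0.03,"dy":0.016,"dz":0,"roll":0}]'
python3 -c "
from h import *
snap('w16')"
```

```text
clock: 21.07
eef_pos: [489.8, 75.6, 153.1]
tcp_rot: [[-0.0, 1.0, -0.002], [1.0, 0.0, -0.0], [-0.0, -0.002, -1.0]]
wrist_force: [0.9, 0.7, -0.4]
opening: 0.366
clock: 21.73
eef_pos: [617.7, -164.2, 152.5]
tcp_rot: [[0.0, 1.0, -0.002], [1.0, -0.0, 0.0], [0.0, -0.002, -1.0]]
wrist_force: [0.5, 0.1, -0.8]
opening: 0.362
21.7333 [ 617.7 -164.2  152.5] [ 0.39  0.61 -0.33  1.63  0.23  0.95 -0.02]
```

View pics/w16.png

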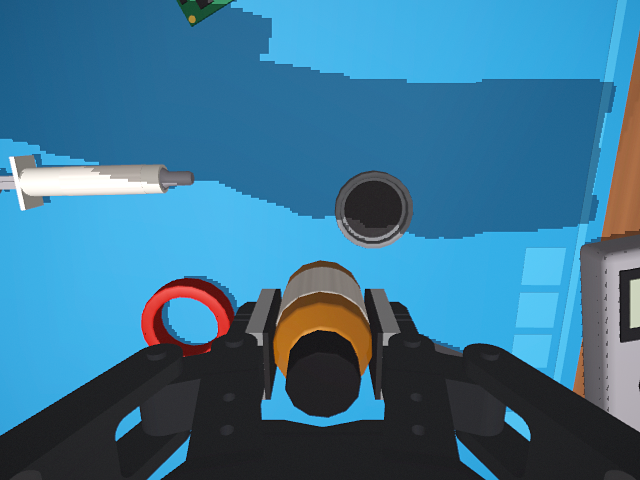

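```bash
python3 -m pendant '[{"jaw":1,"dx":0.005,"dy":0.016,"dz":0,"roll":0},{"jaw":1,"dx":0,"dy":0.016,"dz":0,"roll":0},{"jaw":1,"dx":0,"dy":0,"dz":0,"roll":0},{"jaw":1,"dx":0,"dy":0,"dz":0,"roll":0},{"jaw":1,"dx":0,"dy":0,"dz":0,"roll":0}]'
python3 -c "
from h import *
snap('w17');print(get_state()['eef_pos'])"
```

```text
clock: 22.2
eef_pos: [648.9, -157.3, 153.0]
tcp_rot: [[-0.0, 1.0, -0.002], [1.0, 0.0, 0.0], [0.0, -0.002, -1.0]]
wrist_force: [-0.3, 0.3, -1.2]
opening: 0.366
22.2 [ 648.9 -157.3  153. ] [ 0.36  0.65 -0.33  1.55  0.23  0.99 -0.04]
[ 648.91811851 -157.47067219  153.40023069]
```

View pics/w17.png

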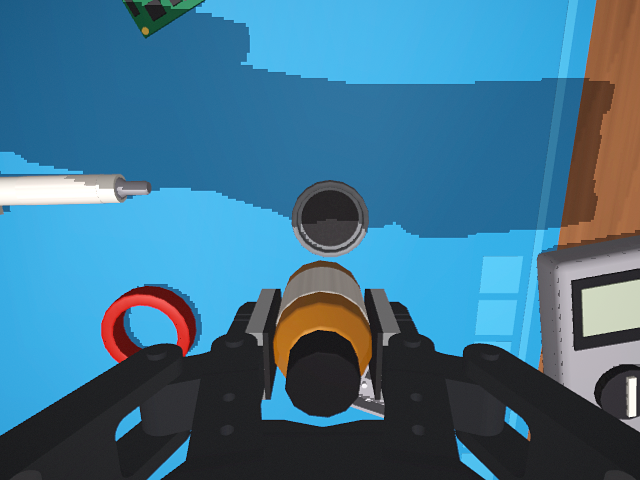

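The dish rim spans columns 291 to 368 and rows 181 to 256, so it is centred at (330,218).

Run:
```python
from h import *
c,im=load("w17"); print(cast(c,(330,218),11),cast(c,(330,216),11),cast(c,(323,385),200))
```

```text
[ 654.70150613 -152.12110776   11.        ] [ 654.69375875 -150.66283775   11.        ] [ 649.91141171 -157.89225455  200.        ]
```

```bash
python3 -m pendant '[{"jaw":1,"dx":0.005,"dy":0.0055,"dz":0.015,"roll":0},{"jaw":1,"dx":0,"dy":0,"dz":0.025,"roll":0},{"jaw":1,"dx":0,"dy":0,"dz":0.025,"roll":0},{"jaw":1,"dx":0,"dy":0,"dz":0.025,"roll":0},{"jaw":1,"dx":0,"dy":0,"dz":0.01,"roll":0},{"jaw":1,"dx":0,"dy":0,"dz":0,"roll":0},{"jaw":1,"dx":0,"dy":0,"dz":0,"roll":0}]'
python3 -c "
from h import *
snap('w18');print(get_state()['eef_pos']);save('side18',get_image('side')[120:270,200:380].repeat(4,0).repeat(4,1))"
```

```text
clock: 22.83
eef_pos: [655.4, -152.3, 54.2]
tcp_rot: [[-0.0, 1.0, -0.001], [1.0, 0.0, 0.0], [0.0, -0.001, -1.0]]
wrist_force: [0.1, -0.3, 0.0]
opening: 0.362
22.8333 [ 655.4 -152.3   54.2] [ 0.33  0.76 -0.3   1.62  0.28  0.81 -0.09]
[ 656.14471577 -152.44809471   55.25670999]
```

View pics/w18.png

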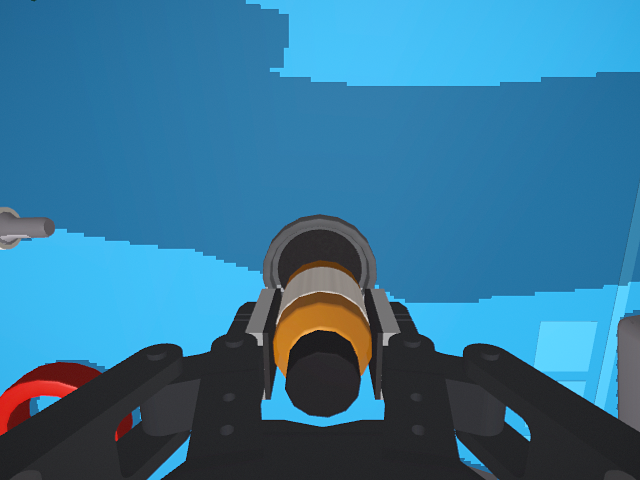

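View pics/side18.png

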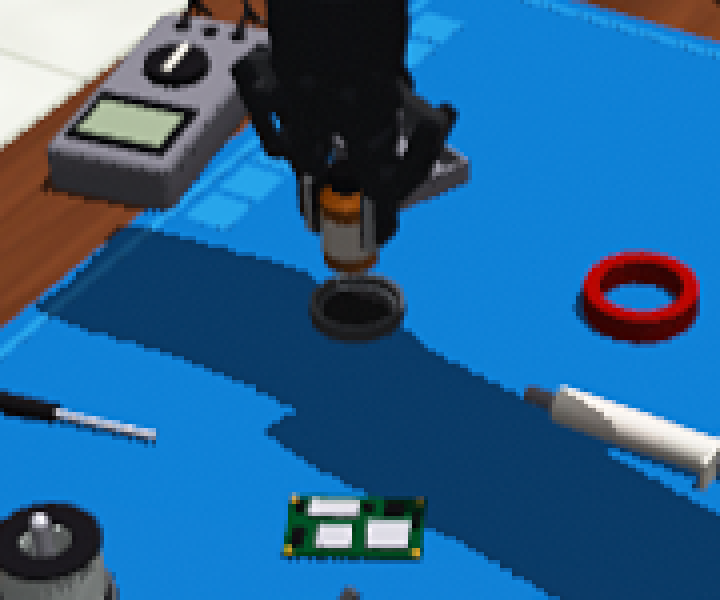

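```bash
python3 - <<'E'
from h import *
c,im=load("w18"); 
for r in (214,216): print(cast(c,(320,r),11)-[0,28,0])
E
python3 -m pendant '[{"jaw":1,"dx":0,"dy":-0.001,"dz":0.01,"roll":0},{"jaw":1,"dx":0,"dy":0,"dz":0.01,"roll":0},{"jaw":1,"dx":0,"dy":0,"dz":0.01,"roll":0},{"jaw":1,"dx":0,"dy":0,"dz":0.002,"roll":0},{"jaw":1,"dx":0,"dy":0,"dz":0,"roll":0},{"jaw":1,"dx":0,"dy":0,"dz":0,"roll":0}]'
```

```text
[ 654.92942383 -152.02434047   11.        ]
[ 654.92822708 -152.97542821   11.        ]
clock: 23.43
eef_pos: [654.4, -152.5, 22.0]
tcp_rot: [[0.0, 1.0, -0.0], [1.0, -0.0, 0.0], [0.0, -0.0, -1.0]]
wrist_force: [-0.1, -0.2, -0.2]
opening: 0.365
```

The dish's centre works out at (655,-152.5), so the bottle is on target. I creep down.

```bash
for i in 1; do python3 -m pendant '[{"jaw":1,"dx":0,"dy":0,"dz":0.001,"roll":0},{"jaw":1,"dx":0,"dy":0,"dz":0.001,"roll":0},{"jaw":1,"dx":0,"dy":0,"dz":0,"roll":0}]'; done
python3 -m pendant '[{"jaw":1,"dx":0,"dy":0,"dz":0.001,"roll":0},{"jaw":1,"dx":0,"dy":0,"dz":0,"roll":0}]'
```

```text
clock: 23.68
eef_pos: [654.6, -152.6, 20.4]
tcp_rot: [[0.0, 1.0, 0.0], [1.0, -0.0, -0.0], [-0.0, 0.0, -1.0]]
wrist_force: [0.2, -0.6, -0.6]
opening: 0.363
clock: 23.85
eef_pos: [654.5, -152.6, 19.3]
tcp_rot: [[0.0, 1.0, 0.0], [1.0, -0.0, -0.0], [-0.0, 0.0, -1.0]]
wrist_force: [0.1, -0.2, -0.0]
opening: 0.364
```

```bash
python3 -m pendant '[{"jaw":1,"dx":0,"dy":0,"dz":0.001,"roll":0},{"jaw":1,"dx":0,"dy":0,"dz":0,"roll":0}]'
```

```text
clock: 24.02
eef_pos: [654.6, -152.6, 19.0]
tcp_rot: [[0.0, 1.0, 0.0], [1.0, -0.0, -0.0], [-0.0, 0.0, -1.0]]
wrist_force: [-2.4, 0.5, 6.7]
opening: 0.366
```

Contact at 7 N. I release, rise, and go to look at the syringe and the rest.

```bash
python3 -m pendant '[{"jaw":-1,"dx":0,"dy":0,"dz":0,"roll":0},{"jaw":-1,"dx":0,"dy":0,"dz":0,"roll":0},{"jaw":-1,"dx":0,"dy":0,"dz":0,"roll":0},{"jaw":-1,"dx":0,"dy":0,"dz":0,"roll":0},{"jaw":-1,"dx":0,"dy":0,"dz":0,"roll":0},{"jaw":-1,"dx":0,"dy":0,"dz":-0.02,"roll":0},{"jaw":-1,"dx":0,"dy":0,"dz":-0.04,"roll":0},{"jaw":-1,"dx":0,"dy":0,"dz":-0.04,"roll":0}]'
python3 -m pendant '[{"jaw":-1,"dx":0,"dy":0,"dz":-0.04,"roll":0},{"jaw":-1,"dx":0.02,"dy":-0.027,"dz":-0.02,"roll":0},{"jaw":-1,"dx":0.02,"dy":-0.028,"dz":-0.02,"roll":0},{"jaw":-1,"dx":0.02,"dy":-0.028,"dz":-0.02,"roll":0},{"jaw":-1,"dx":0.02,"dy":-0.028,"dz":-0.01,"roll":0},{"jaw":-1,"dx":0.02,"dy":-0.028,"dz":0,"roll":0},{"jaw":-1,"dx":0.02,"dy":-0.028,"dz":0,"roll":0},{"jaw":-1,"dx":0.02,"dy":-0.028,"dz":0,"roll":0}]'
python3 -m pendant '[{"jaw":-1,"dx":0,"dy":0,"dz":0,"roll":6},{"jaw":-1,"dx":0,"dy":0,"dz":0,"roll":7},{"jaw":-1,"dx":0,"dy":0,"dz":0,"roll":7},{"jaw":-1,"dx":0,"dy":0,"dz":0,"roll":7},{"jaw":-1,"dx":0,"dy":0,"dz":0,"roll":7},{"jaw":-1,"dx":0,"dy":0,"dz":0,"roll":7},{"jaw":-1,"dx":0,"dy":0,"dz":0,"roll":7},{"jaw":-1,"dx":0,"dy":0,"dz":0,"roll":7}]'
python3 -m pendant '[{"jaw":-1,"dx":0,"dy":0,"dz":0,"roll":7},{"jaw":-1,"dx":0,"dy":0,"dz":0,"roll":7},{"jaw":-1,"dx":0,"dy":0,"dz":0,"roll":7},{"jaw":-1,"dx":0,"dy":0,"dz":0,"roll":7},{"jaw":-1,"dx":0,"dy":0,"dz":0,"roll":6},{"jaw":-1,"dx":0,"dy":0,"dz":0,"roll":0},{"jaw":-1,"dx":0,"dy":0,"dz":0,"roll":0}]'
python3 -c "
from h import *
snap('w19')
im=get_image('side');np.save('pics/side19.npy',im);save('side19',im[120:270,200:380].repeat(4,0).repeat(4,1))"
```

```text
clock: 24.68
eef_pos: [653.3, -152.3, 117.9]
tcp_rot: [[-0.0, 1.0, -0.004], [1.0, 0.0, 0.001], [0.001, -0.004, -1.0]]
wrist_force: [1.3, -0.0, 0.2]
opening: 1.004
clock: 25.35
eef_pos: [458.1, -11.8, 228.6]
tcp_rot: [[0.0, 1.0, 0.001], [1.0, -0.0, -0.0], [-0.0, 0.001, -1.0]]
wrist_force: [0.3, 0.4, 0.1]
opening: 0.998
clock: 26.02
eef_pos: [459.5, -12.5, 228.4]
tcp_rot: [[0.823, 0.569, 0.0], [0.569, -0.823, -0.0], [0.0, 0.0, -1.0]]
wrist_force: [-0.0, -0.0, -0.3]
opening: 0.998
clock: 26.6
eef_pos: [459.5, -12.4, 228.4]
tcp_rot: [[1.0, 0.021, 0.0], [0.021, -1.0, -0.0], [0.0, 0.0, -1.0]]
wrist_force: [-0.5, 0.3, 0.1]
opening: 0.999
26.6 [459.5 -12.4 228.4] [-0.01  0.26 -0.09  1.98  0.03  0.9  -1.66]
```

View pics/w19.png

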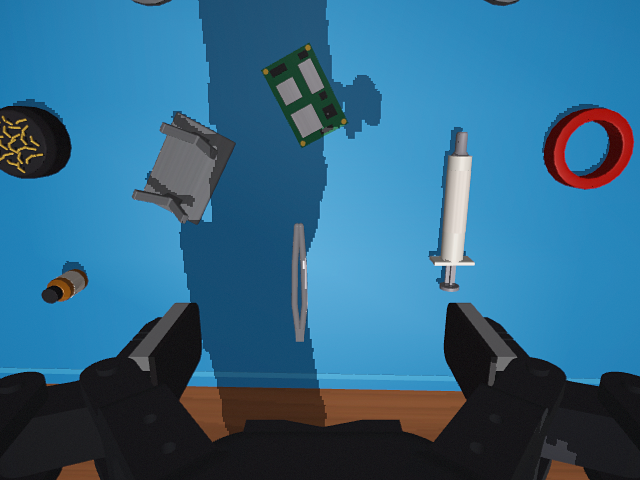

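View pics/side19.png

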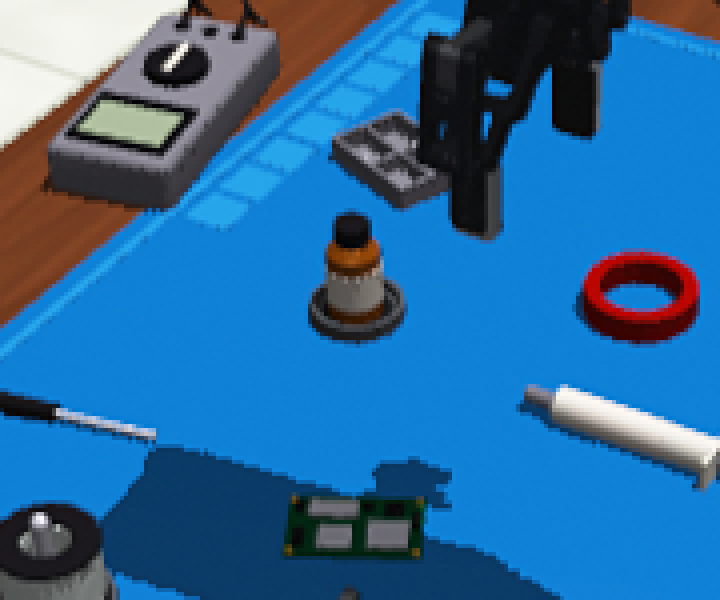

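The bottle stands in the small dish. The wrist view shows the rest at about (185,165), the syringe from the cap at (461,133) to the plunger at (449,290), and the board at (305,95). I enlarge the rest and the syringe.

Run:
```python
from h import *
c,im=load("w19")
save("w19r",cv2.resize(im[95:245,110:260],None,fx=4,fy=4,interpolation=cv2.INTER_CUBIC))
save("w19s",cv2.resize(im[120:300,400:510],None,fx=3.3,fy=3.3,interpolation=cv2.INTER_CUBIC))
```

```text
(no output)
```

View pics/w19r.png

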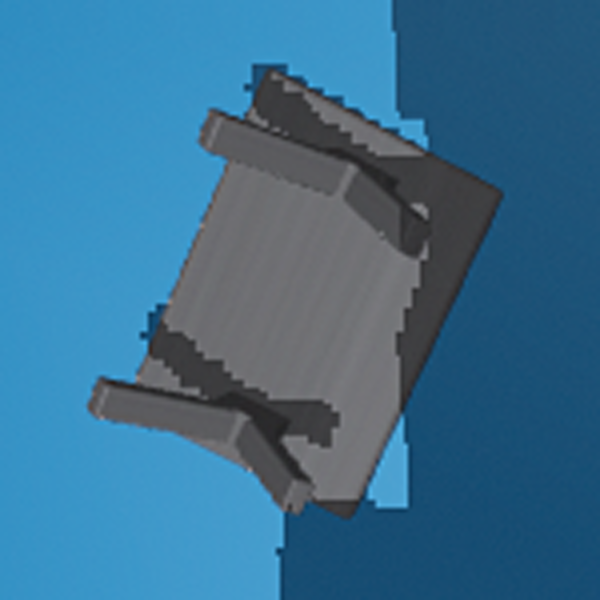

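View pics/w19s.png

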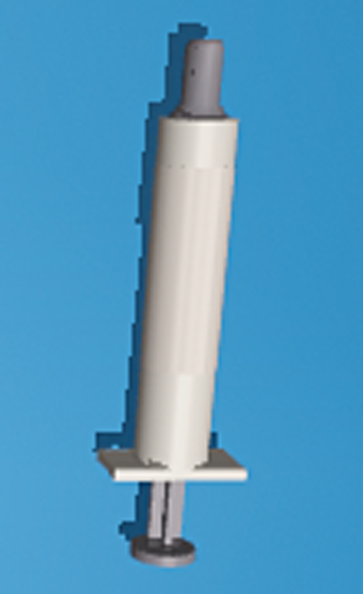

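Run:
```python
from h import *
c,im=load("w19")
r=lambda p,z:cast(c,(110+(p[0]-1.5)/4,95+(p[1]-1.5)/4),z)
A,B,C=r((272,68),5),r((503,192),5),r((350,518),5)
print(A,B,C,np.linalg.norm(A-B),np.linalg.norm(B-C)); print("ctr",(A+C)/2, "az",np.degrees(np.arctan2(*(B-C)[:2][::-1])),np.degrees(np.arctan2(*(A-B)[:2][::-1]))-90)
U=(r((208,128),41)+r((422,228),41))/2; L=(r((97,397),41)+r((298,497),41))/2
print("saddles",U,L,(U+L)/2,np.linalg.norm(U-L),np.degrees(np.arctan2(*(U-L)[:2][::-1])))
s=lambda p,z:cast(c,(400+p[0]/3.3,120+p[1]/3.3),z)
a,b=s((200,118),11),s((174,462),11); print(a,b,np.linalg.norm(a-b),(a+b)/2,np.degrees(np.arctan2(*(a-b)[:2][::-1])))
print(s((205,45),10),s((163,552),10))
```

```text
[538.54774922 113.56236006   5.        ] [513.67771468  64.88136679   5.        ] [439.68652766 102.72965552   5.        ] 54.665873488055205 83.1094983466985
ctr [489.11713844 108.14600779   5.        ] az -27.090846707296887 -27.06147638267629
saddles [516.78609543  94.18686033  41.        ] [462.4746379  121.85288996  41.        ] [489.63036666 108.01987514  41.        ] 60.95197793421711 -26.994103424552872
[ 506.95021162 -131.48066389   11.        ] [ 411.93490502 -134.66947419   11.        ] 95.06880139431395 [ 459.44255832 -133.07506904   11.        ] 1.9221831572581314
[ 525.51419101 -131.05463572   10.        ] [ 384.39591158 -134.71681793   10.        ]
```

The rest's centre is (489.5,108) with azimuth -27°, from both the base corners and the saddle tops. The syringe's middle is (459.5,-133) with azimuth 1.7°. I go to the syringe.

```bash
python3 -m pendant '[{"jaw":-1,"dx":0,"dy":0.03,"dz":0.03,"roll":0},{"jaw":-1,"dx":-0.001,"dy":0.03,"dz":0.03,"roll":0},{"jaw":-1,"dx":-0.001,"dy":0.03,"dz":0.03,"roll":0},{"jaw":-1,"dx":0,"dy":0.03,"dz":0.03,"roll":0},{"jaw":-1,"dx":0,"dy":0,"dz":0.03,"roll":0},{"jaw":-1,"dx":0,"dy":0,"dz":0.02,"roll":0},{"jaw":-1,"dx":0,"dy":0,"dz":0,"roll":0},{"jaw":-1,"dx":0,"dy":0,"dz":0,"roll":0}]'
python3 -c "
from h import *
snap('w20');print(get_state()['eef_pos'],get_state()['tcp_rot'][1])"
```

```text
clock: 27.37
eef_pos: [459.1, -130.3, 60.0]
tcp_rot: [[1.0, 0.019, -0.002], [0.019, -1.0, 0.001], [-0.002, -0.001, -1.0]]
wrist_force: [0.1, 0.7, 0.4]
opening: 1.005
27.3667 [ 459.1 -130.3   60. ] [ 0.21  0.54 -0.05  2.14  0.05  0.47 -1.43]
[ 459.88426168 -130.21041668   61.00242212] [ 1.88888976e-02 -9.99821538e-01  3.19285679e-04]
```

View pics/w20.png

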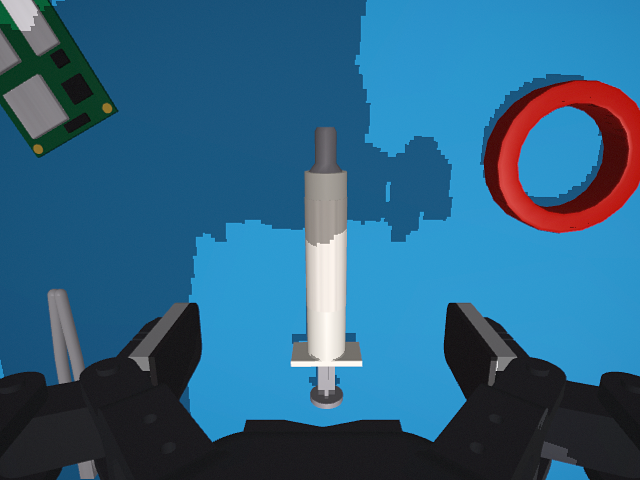

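The barrel lies along column 326, rows 172 to 352, aligned with the tool.

Run:
```python
from h import *
c,im=load("w20"); a=cast(c,(326,172),11);b=cast(c,(326,346),4);print(a,b, cast(c,(326.5,361),20))
```

```text
[ 506.85814955 -131.1069581    11.        ] [ 411.95217664 -133.19250435    4.        ] [ 412.65958558 -133.31449326   20.        ]
```

```bash
python3 -m pendant '[{"jaw":-1,"dx":0,"dy":0.0015,"dz":0.02,"roll":0},{"jaw":-1,"dx":0,"dy":0,"dz":0.02,"roll":0},{"jaw":-1,"dx":0,"dy":0,"dz":0.012,"roll":0},{"jaw":-1,"dx":0,"dy":0,"dz":0.004,"roll":0},{"jaw":-1,"dx":0,"dy":0,"dz":0,"roll":0},{"jaw":-1,"dx":0,"dy":0,"dz":0,"roll":0}]'
python3 -m pendant '[{"jaw":1,"dx":0,"dy":0,"dz":0,"roll":0},{"jaw":1,"dx":0,"dy":0,"dz":0,"roll":0},{"jaw":1,"dx":0,"dy":0,"dz":0,"roll":0},{"jaw":1,"dx":0,"dy":0,"dz":0,"roll":0},{"jaw":1,"dx":0,"dy":0,"dz":0,"roll":0},{"jaw":1,"dx":0,"dy":0,"dz":0,"roll":0},{"jaw":1,"dx":0,"dy":0,"dz":0,"roll":0},{"jaw":1,"dx":0,"dy":0,"dz":0,"roll":0}]' 30
python3 -c "
from h import *
snap('w21')"
```

```text
clock: 27.92
eef_pos: [460.5, -131.8, 5.7]
tcp_rot: [[1.0, 0.018, 0.002], [0.018, -1.0, -0.0], [0.002, 0.0, -1.0]]
wrist_force: [-0.2, 0.1, 0.2]
opening: 1.0
clock: 28.58
eef_pos: [459.7, -132.0, 4.8]
tcp_rot: [[1.0, 0.017, 0.0], [0.017, -1.0, -0.0], [0.0, 0.0, -1.0]]
wrist_force: [-0.2, 0.1, 5.7]
opening: 0.218
28.5833 [ 459.7 -132.     4.8] [ 0.2   0.64 -0.03  2.18  0.06  0.32 -1.44]
```

View pics/w21.png

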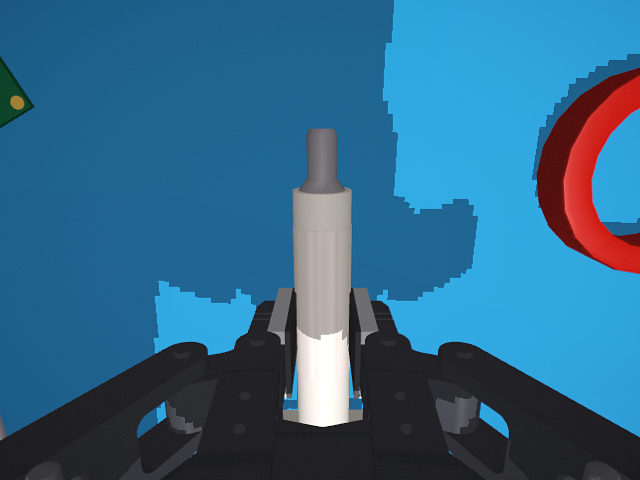

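The barrel is gripped midway. I lift, turn to the rest's direction and carry it over.

```bash
python3 -m pendant '[{"jaw":1,"dx":0,"dy":0,"dz":-0.01,"roll":0},{"jaw":1,"dx":0,"dy":0,"dz":-0.02,"roll":0},{"jaw":1,"dx":0,"dy":0,"dz":-0.03,"roll":0},{"jaw":1,"dx":0,"dy":0,"dz":-0.03,"roll":5},{"jaw":1,"dx":0,"dy":0,"dz":-0.02,"roll":6},{"jaw":1,"dx":0,"dy":0,"dz":-0.01,"roll":6},{"jaw":1,"dx":0,"dy":0,"dz":0,"roll":6},{"jaw":1,"dx":0,"dy":0,"dz":0,"roll":5}]'
python3 -m pendant '[{"jaw":1,"dx":-0.011,"dy":-0.03,"dz":0,"roll":0},{"jaw":1,"dx":-0.011,"dy":-0.03,"dz":0,"roll":0},{"jaw":1,"dx":-0.011,"dy":-0.03,"dz":0,"roll":0},{"jaw":1,"dx":-0.011,"dy":-0.03,"dz":0,"roll":0},{"jaw":1,"dx":-0.011,"dy":-0.03,"dz":0,"roll":0},{"jaw":1,"dx":-0.011,"dy":-0.02,"dz":0,"roll":0},{"jaw":1,"dx":0,"dy":0,"dz":0,"roll":0},{"jaw":1,"dx":0,"dy":0,"dz":0,"roll":0}]'
python3 -c "
from h import *
snap('w22');print(get_state()['eef_pos'],get_state()['tcp_rot'])"
```

```text
clock: 29.3
eef_pos: [460.0, -132.0, 125.5]
tcp_rot: [[0.888, -0.459, 0.002], [-0.459, -0.888, -0.0], [0.002, -0.001, -1.0]]
wrist_force: [-0.3, 0.5, -0.4]
opening: 0.216
clock: 29.97
eef_pos: [477.7, 50.9, 124.3]
tcp_rot: [[0.892, -0.451, -0.001], [-0.451, -0.892, 0.0], [-0.001, 0.0, -1.0]]
wrist_force: [0.1, -0.5, 0.0]
opening: 0.218
29.9667 [477.7  50.9 124.3] [-0.28  0.44  0.11  2.08 -0.08  0.63 -2.16]
[477.72276697  49.52368715 124.37611167] [[ 8.91473651e-01 -4.53072316e-01 -4.53931197e-04]
 [-4.53072476e-01 -8.91473617e-01 -3.49728524e-04]
 [-2.46215373e-04  5.17437496e-04 -9.99999836e-01]]
```

View pics/w22.png

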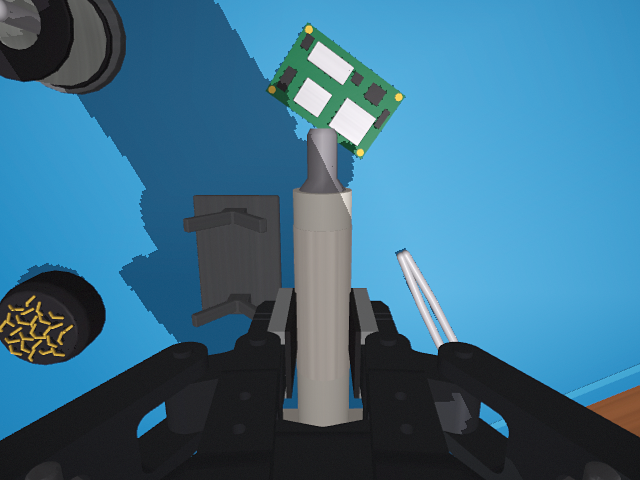

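The held syringe is parallel to the rest. The base's far edge runs from (193,196) to (279,196), and the saddle arm ends are at (186,222) and (278,225).

Run:
```python
from h import *
c,im=load("w22"); ax=np.array([.891,-.454,0])
A,B=cast(c,(193.5,195.5),5),cast(c,(279.5,195.5),5); print((A+B)/2-42*ax,np.linalg.norm(A-B))
U=(cast(c,(186,222),41)+cast(c,(279,224),41))/2; print(U-30*ax)
T=np.array([477.7,50.2,0]); 
# held barrel front edge middle at axis height
F=cast(c,(323,192),124.4+5); print("front",F, (F-T)@ax)
for C in [(489.5,108)]:
    d=np.array([C[0],C[1],0])-T; print("dx",d@ax,"dy",d@np.array([-.454,-.891,0]))
```

```text
[488.35752582 108.36629025   5.        ] 55.78639847748279
[488.04849561 103.43227455  41.        ]
front [519.2808417   29.89693812 129.4       ] 46.266120050152594
dx -15.727399999999989 dy -56.857000000000006
```

```bash
python3 -m pendant '[{"jaw":1,"dx":-0.008,"dy":-0.028,"dz":0,"roll":0},{"jaw":1,"dx":-0.0075,"dy":-0.028,"dz":0,"roll":0},{"jaw":1,"dx":0,"dy":0,"dz":0.02,"roll":0},{"jaw":1,"dx":0,"dy":0,"dz":0.02,"roll":0},{"jaw":1,"dx":0,"dy":0,"dz":0.015,"roll":0},{"jaw":1,"dx":0,"dy":0,"dz":0,"roll":0},{"jaw":1,"dx":0,"dy":0,"dz":0,"roll":0}]'
python3 -c "
from h import *
snap('w23');print(get_state()['eef_pos']);save('side23',get_image('side')[200:350,200:380].repeat(4,0).repeat(4,1))"
```

```text
clock: 30.6
eef_pos: [489.2, 104.9, 69.2]
tcp_rot: [[0.89, -0.456, -0.002], [-0.456, -0.89, -0.001], [-0.001, 0.002, -1.0]]
wrist_force: [0.1, 0.5, 0.5]
opening: 0.22
30.6 [489.2 104.9  69.2] [-0.37  0.55  0.09  2.08 -0.09  0.52 -2.25]
[489.84179352 105.28612937  69.8615009 ]
```

View pics/w23.png

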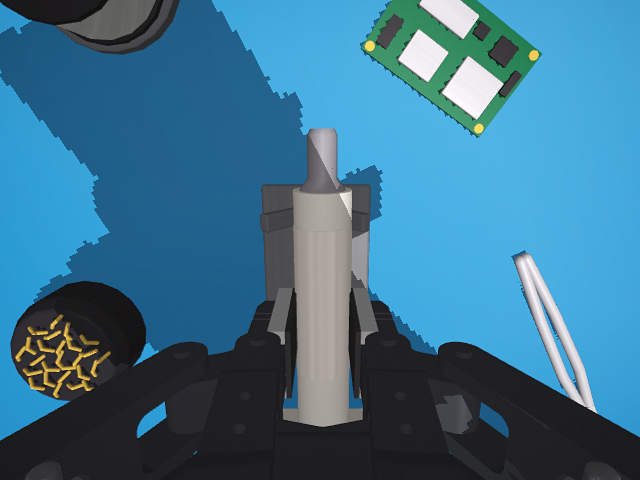

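View pics/side23.png

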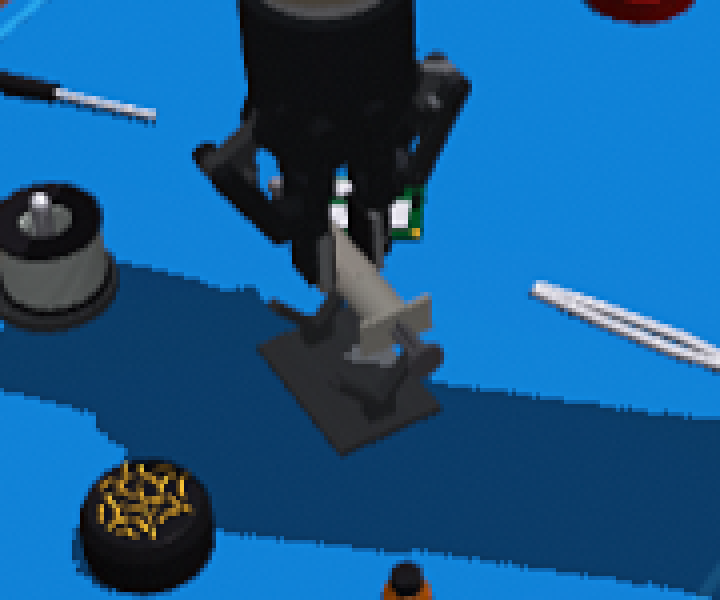

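The base's far edge runs from (262,185) to (370,185), middle column 316. The syringe is at column 323.

Run:
```python
from h import *
c,im=load("w23"); ax=np.array([.890,-.456,0]);ay=np.array([-.456,-.89,0])
A,B=cast(c,(262,185.5),5),cast(c,(370,185.5),5); C=(A+B)/2-42*ax; print(C,np.linalg.norm(A-B)); T=np.array([489.2,104.9,0]); d=C-T;print(d@ax,d@ay)
S=(cast(c,(261.5,222),41)+cast(c,(370,222),41))/2; print(S, np.linalg.norm(cast(c,(261.5,222),41)-cast(c,(370,222),41)),(S-T)@ay)
```

```text
[488.52018946 109.06141866   5.        ] 54.97777462475469
-2.502638292555441 -3.3936690023542497
[516.0666952   94.56260047  41.        ] 46.75847939942393 -3.0509274289462582
```

```bash
python3 -m pendant '[{"jaw":1,"dx":-0.0015,"dy":-0.003,"dz":0,"roll":0},{"jaw":1,"dx":0,"dy":0,"dz":0.015,"roll":0},{"jaw":1,"dx":0,"dy":0,"dz":0.013,"roll":0},{"jaw":1,"dx":0,"dy":0,"dz":0.008,"roll":0},{"jaw":1,"dx":0,"dy":0,"dz":0.002,"roll":0},{"jaw":1,"dx":0,"dy":0,"dz":0,"roll":0},{"jaw":1,"dx":0,"dy":0,"dz":0,"roll":0}]'
python3 -m pendant '[{"jaw":1,"dx":0,"dy":0,"dz":0.001,"roll":0},{"jaw":1,"dx":0,"dy":0,"dz":0.001,"roll":0},{"jaw":1,"dx":0,"dy":0,"dz":0,"roll":0}]'
```

```text
clock: 31.28
eef_pos: [490.0, 109.9, 32.0]
tcp_rot: [[0.891, -0.454, 0.001], [-0.454, -0.891, 0.0], [0.0, -0.0, -1.0]]
wrist_force: [-0.3, 0.0, 0.3]
opening: 0.218
clock: 31.53
eef_pos: [489.8, 109.9, 29.7]
tcp_rot: [[0.891, -0.454, 0.0], [-0.454, -0.891, 0.0], [0.0, -0.0, -1.0]]
wrist_force: [-0.5, -0.0, -0.4]
opening: 0.215
```

```bash
python3 -m pendant '[{"jaw":1,"dx":0,"dy":0,"dz":0.001,"roll":0},{"jaw":1,"dx":0,"dy":0,"dz":0.001,"roll":0},{"jaw":1,"dx":0,"dy":0,"dz":0,"roll":0}]'
python3 -c "
from h import *
snap('w24');save('side24',get_image('side')[200:350,200:380].repeat(4,0).repeat(4,1))"
```

```text
clock: 31.78
eef_pos: [489.6, 109.6, 27.5]
tcp_rot: [[0.891, -0.454, -0.0], [-0.454, -0.891, -0.0], [0.0, 0.0, -1.0]]
wrist_force: [-1.1, -1.6, 1.8]
opening: 0.22
31.7833 [489.6 109.6  27.5] [-0.36  0.62  0.07  2.11 -0.11  0.42 -2.25]
```

View pics/w24.png

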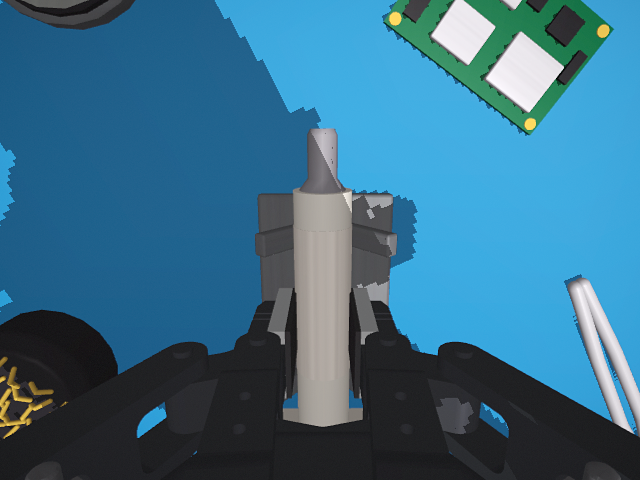

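View pics/side24.png

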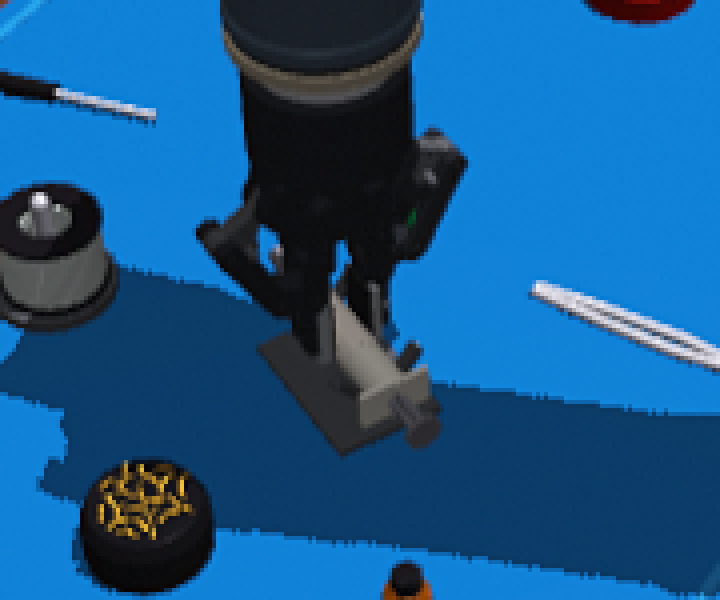

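The barrel is between the arms of the far V (columns 256 and 397), and first contact is felt. One more millimetre, then I release and rise.

```bash
python3 -m pendant '[{"jaw":1,"dx":0,"dy":0,"dz":0.0007,"roll":0},{"jaw":1,"dx":0,"dy":0,"dz":0,"roll":0}]'
python3 -m pendant '[{"jaw":0.4,"dx":0,"dy":0,"dz":0,"roll":0},{"jaw":0.2,"dx":0,"dy":0,"dz":0,"roll":0},{"jaw":0,"dx":0,"dy":0,"dz":0,"roll":0},{"jaw":-0.2,"dx":0,"dy":0,"dz":0,"roll":0},{"jaw":-0.2,"dx":0,"dy":0,"dz":0,"roll":0},{"jaw":-0.2,"dx":0,"dy":0,"dz":0,"roll":0},{"jaw":-0.2,"dx":0,"dy":0,"dz":-0.01,"roll":0},{"jaw":-0.2,"dx":0,"dy":0,"dz":-0.03,"roll":0}]'
python3 -m pendant '[{"jaw":-0.2,"dx":0,"dy":0,"dz":-0.035,"roll":0},{"jaw":-0.2,"dx":0,"dy":0,"dz":-0.035,"roll":0},{"jaw":-0.2,"dx":0,"dy":0,"dz":-0.035,"roll":0},{"jaw":-0.2,"dx":0,"dy":0,"dz":-0.035,"roll":0},{"jaw":-0.2,"dx":-0.02,"dy":0,"dz":-0.01,"roll":0},{"jaw":-0.2,"dx":0,"dy":0,"dz":0,"roll":0},{"jaw":-0.2,"dx":0,"dy":0,"dz":0,"roll":0}]'
python3 -c "
from h import *
snap('w25');im=get_image('side');np.save('pics/side25.npy',im);save('side25',im);im=get_image('scene');np.save('pics/scene25.npy',im);save('scene25',im)
print(get_state()['wrist_force'])"
```

```text
clock: 32.05
eef_pos: [489.6, 109.4, 27.0]
tcp_rot: [[0.891, -0.454, -0.0], [-0.454, -0.891, -0.0], [0.0, 0.0, -1.0]]
wrist_force: [-1.8, -3.2, 5.6]
opening: 0.22
clock: 32.72
eef_pos: [487.7, 109.4, 64.9]
tcp_rot: [[0.891, -0.454, -0.006], [-0.454, -0.891, -0.002], [-0.004, 0.004, -1.0]]
wrist_force: [0.1, 0.1, 0.4]
opening: 0.598
clock: 33.3
eef_pos: [471.5, 119.4, 218.1]
tcp_rot: [[0.892, -0.453, 0.002], [-0.453, -0.892, 0.001], [0.001, -0.002, -1.0]]
wrist_force: [0.5, -0.6, 0.5]
opening: 0.604
33.3 [471.5 119.4 218.1] [-0.45  0.31  0.13  1.95 -0.05  0.88 -2.32]
[-0.04465696  0.82635784 -0.362902  ]
```

View pics/w25.png

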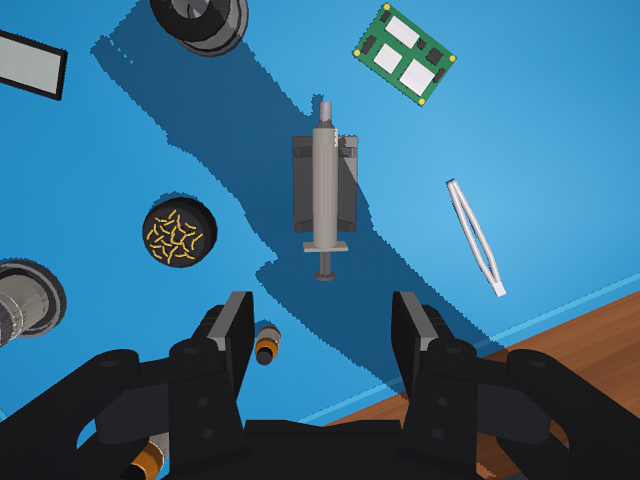

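View pics/side25.png

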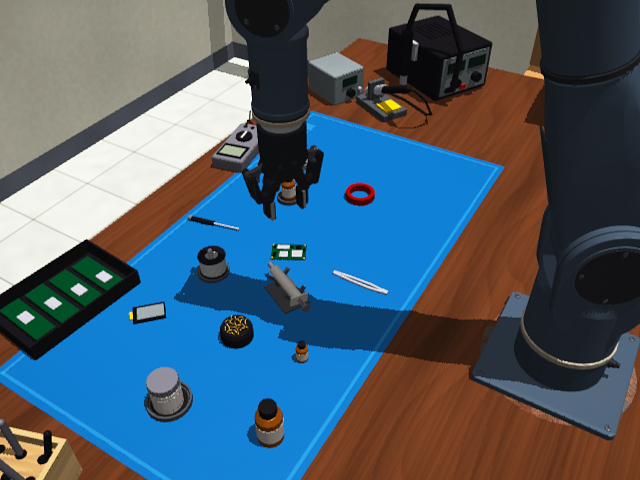

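View pics/scene25.png

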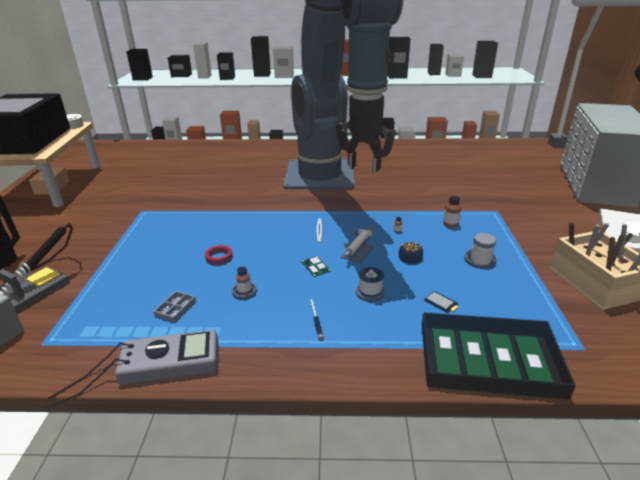

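Everything is in place in all three views. Last check: the barrel's middle against the middle of the rest, its height, and whether the board has moved.

Run:
```python
from h import *
c,im=load("w25"); ax=np.array([.891,-.454,0])
save("w25r",cv2.resize(im[85:295,270:380],None,fx=2.8,fy=2.8,interpolation=2))
f,b=cast(c,(323.5,128),33),cast(c,(325,245),33); m=(f+b)/2; print(f,b,np.linalg.norm(f-b),m,"off along",(m-[489.2,108.3,33])@ax, "az",np.degrees(np.arctan2(*(f-b)[:2][::-1])))
for n in ("side",):
    a=np.load("pics/side0.npy")[236:266,265:312].astype(int);b=np.load("pics/side25.npy")[236:266,265:312].astype(int)
    g=lambda x:np.array(np.nonzero((x[...,1]>x[...,2]+20))).mean(1); print("board",g(a),g(b))
```

```text
[532.1586248   88.18962522  33.        ] [447.2932173  129.80186373  33.        ] 94.51833570057438 [489.72592105 108.99574447  33.        ] off along 0.1527276650551457 az -26.120198603191206
board [16.15350877 22.21052632] [16.16956522 22.28695652]
```

View pics/w25r.png

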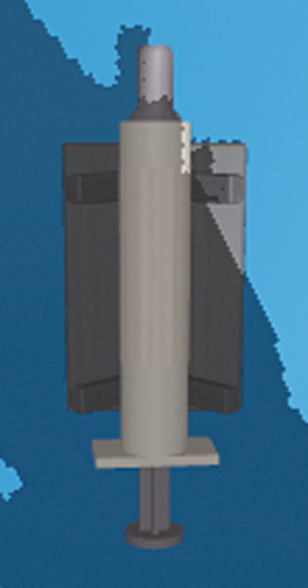

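```bash
python3 -c "
from h import *
print(job_done(),get_state()['clock'])"
```

```text
the job is handed in; nothing more can be done
the job is handed in; nothing more can be done
```

The job is handed in, at about 33.5 s on the robot's clock. In order, I put the reel over the post, stood the jar in the large dish, stood the middle-sized bottle in the small dish, and laid the syringe in both Vs of the rest.

My last checks in the pictures before handing in:
- **Reel:** it sits flat on the base with the post showing through the bore.
- **Jar and bottle:** both stand upright inside their rims.
- **Syringe:** it lies in both Vs with the flange outside. The middle of its barrel is within about 1 mm of midway, and its direction is within about 1° of the rest's.
- **Board:** it has not moved (under 0.1 pixel in the side view).
- **Robot:** the gripper was clear and high. The largest wrist force I read was about 13 N, while closing on the reel.

No final check failed. One estimate of the rest's position, taken from its saddle in shadow, was about 5 mm off the others; I used the base edges instead, and a later saddle reading agreed with them. The pendant also refused my first two move calls because they did not give every value, and nothing moved then.

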